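# Set up a row of glass bars against the flip stop and clamp it

### The job

Get the cutting jig ready on the glassworker's bench: move every leftover pink offcut from its channel into the orange scrap tin and flip the yellow stop down across the channel, and only then load all the coloured glass bars from the black slab into the channel in one line and push the line up firmly against the stop, with no gaps. With the line home, press down on top of it with the fingertips to feel that the bars sit fully down on the channel floor, then close the steel hold-down clamp over them, let go, and leave everything else on the bench where it stands.

Things in the scene. Friction and masses are not known exactly. Their poses are not given: they have to be found in the camera images.
- jig: Fixed aluminium jig, base plate 250 mm along its y, 12 mm thick. Origin on the table under the middle of the channel: x across it to the hinge side (away from the robot at yaw 0), y along it to the stop, z up. Floor 12 mm above the table; two black rails 10 mm thick, tops at 24 mm, form a channel 35 mm wide, y -125 to +95 mm. Three hinge posts at x 54 to 74 mm, y -45, 80, 98 mm, up to 66 mm high.
- stop (a joint): Hinge of the yellow stop arm, rad: 0 = down, level across the channel; grows as it swings up and back (1.6 = upright, ends at 2.15). Axis along the jig's y. A friction hinge (1 to 2 N at the handle) that stays where it is left. The arm is 92 mm long, 24 mm high, 12 mm thick along y; when down it spans heights 28 to 52 mm.
- stop_grip (a point): Middle of the stop's red round handle, 12 mm diameter, 40 mm long, sticking out along the jig's +y from the arm, 70 mm from the hinge axis; it can be pinched from above, across its axis, and carried round the hinge, turning in the grip.
- stop_hinge (a point): Fixed point on the stop's hinge axis, beside the middle of its handle: 60 mm along the jig's +x from the channel's middle, 40 mm above the table. At joint value q the handle is 70 mm from it: 70 cos q towards the jig's -x and 70 sin q up.
- clamp (a joint): Hinge of the steel hold-down clamp, rad: 0 = closed, its pad touching the tops of seated bars (52 mm above the table); grows as it swings up and back (ends at 2.75; -0.06 if nothing is under it). It starts far open. Axis along the jig's y. A friction hinge (2 to 4 N at the handle) that stays where it is left. Pad 130 mm long (jig y -35 to +95 mm), 20 mm wide, on two arms.
- clamp_grip (a point): A point on the clamp's blue round handle, 25 mm out from the pad's end. The handle is 12 mm in diameter, 45 mm long, sticks out along the jig's -y from the pad, 60 mm from the hinge axis; it can be pinched from above, across its axis, and carried round the hinge, turning in the grip.
- clamp_hinge (a point): Fixed point on the clamp's hinge axis, level with that handle point along the jig's y: 60 mm along the jig's +x from the channel's middle, 58 mm above the table. At joint value q the handle is 60 mm from it: 60 cos q towards the jig's -x and 60 sin q up.
- channel_end (a point): Point on the channel floor (12 mm above the table), on its middle line, at the stopping face of the lowered stop (jig y = +105 mm). A bar fully down has its centre 20 mm above this height; one caught on a rail stands up to 12 mm higher or tilted. Bars fit with 2.5 mm play on each side.
- tin_in (a point): Centre of the inner floor of the fixed orange scrap tin, 130 x 110 mm, 45 mm high, walls 4 mm, floor about 4 mm; x along the 130 mm side.
- slab: Fixed black graphite slab, 290 x 190 mm, 3 mm thick, on which the bars stand at first. Origin under its centre.
- bar_a_mid (a point): Centre (half-way up) of the amber orange glass bar, a block 30 mm wide (its x), 46 mm long (its y, to lie along the channel), 40 mm high, about 0.14 kg; may be absent.
- bar_b_mid (a point): Centre (half-way up) of the green glass bar, a block 30 mm wide (its x), 46 mm long (its y, to lie along the channel), 40 mm high, about 0.14 kg; may be absent.
- bar_c_mid (a point): Centre (half-way up) of the blue glass bar, a block 30 mm wide (its x), 46 mm long (its y, to lie along the channel), 40 mm high, about 0.14 kg; may be absent.
- offcut_a_mid (a point): Centre (half-way up) of a pink glass offcut, 20 mm (x) by 24 mm (y) by 22 mm high, 26 g, lying in the jig's channel at first; may be absent.
- offcut_b_mid (a point): Centre (half-way up) of a pink glass offcut, 20 mm (x) by 24 mm (y) by 22 mm high, 26 g, lying in the jig's channel at first; may be absent.
- offcut_c_mid (a point): Centre (half-way up) of a pink glass offcut, 20 mm (x) by 24 mm (y) by 22 mm high, 26 g, lying in the jig's channel at first; may be absent.
- frit_jar: Red jar, 56 mm diameter, 70 mm high; not part of the job, to be left where it is.
- frit_jar2: Cream jar, 56 mm diameter, 70 mm high; not part of the job, to be left where it is.
- tweezer_pick: Pick with a wooden handle, 180 mm long along its x, lying flat; not part of the job, to be left where it is.

How it is judged:
On the way, in this order (a step that is already met when the one before it is completed fails the run):
1. all the offcuts lie in the scrap tin and the stop is down (within 0.06 rad) (x of offcut_a_mid in the frame of tin_in between -0.062 and 0.062 m and y of offcut_a_mid in the frame of tin_in between -0.052 and 0.052 m and z of each of offcut_a_mid, offcut_b_mid, offcut_c_mid in the frame of tin_in below 0.04 m and x of offcut_b_mid in the frame of tin_in between -0.062 and 0.062 m and y of offcut_b_mid in the frame of tin_in between -0.052 and 0.052 m and x of offcut_c_mid in the frame of tin_in between -0.062 and 0.062 m and y of offcut_c_mid in the frame of tin_in between -0.052 and 0.052 m and value of joint stop below 0.06 rad), for 0.2 s.
2. with the clamp still open, all the bars are seated in one closed line and pushed against the stop (more than 1.5 N on the stop) (value of joint stop below 0.06 rad and value of joint clamp above 1 rad and z of bar_a_mid in the frame of jig between 0.0295 and 0.0345 m and x of bar_a_mid in the frame of jig between -0.005 and 0.005 m and y of bar_a_mid in the frame of jig between -0.02 and 0.09 m and angle between each of bar_a_mid, bar_b_mid, bar_c_mid's own z axis and vertical below 0.06 rad and z of bar_b_mid in the frame of jig between 0.0295 and 0.0345 m and x of bar_b_mid in the frame of jig between -0.005 and 0.005 m and y of bar_b_mid in the frame of jig between -0.02 and 0.09 m and z of bar_c_mid in the frame of jig between 0.0295 and 0.0345 m and x of bar_c_mid in the frame of jig between -0.005 and 0.005 m and y of bar_c_mid in the frame of jig between -0.02 and 0.09 m and y of any of bar_a_mid, bar_b_mid, bar_c_mid in the frame of jig above 0.078 m and (y of bar_a_mid in the frame of jig above 0.078 m or distance between bar_a_mid and bar_b_mid below 0.05 m or distance between bar_a_mid and bar_c_mid below 0.05 m) and (y of bar_b_mid in the frame of jig above 0.078 m or distance between bar_b_mid and bar_a_mid below 0.05 m or distance between bar_b_mid and bar_c_mid below 0.05 m) and (y of bar_c_mid in the frame of jig above 0.078 m or distance between bar_c_mid and bar_a_mid below 0.05 m or distance between bar_c_mid and bar_b_mid below 0.05 m) and contact force between stop and anything else above 1.5 N), for 0.1 s.
3. with the clamp still open and the line home, the fingers press down on top of it with more than 2 N (value of joint stop below 0.06 rad and value of joint clamp above 1 rad and z of bar_a_mid in the frame of jig between 0.0295 and 0.0345 m and x of bar_a_mid in the frame of jig between -0.005 and 0.005 m and y of bar_a_mid in the frame of jig between -0.02 and 0.09 m and angle between each of bar_a_mid, bar_b_mid, bar_c_mid's own z axis and vertical below 0.06 rad and z of bar_b_mid in the frame of jig between 0.0295 and 0.0345 m and x of bar_b_mid in the frame of jig between -0.005 and 0.005 m and y of bar_b_mid in the frame of jig between -0.02 and 0.09 m and z of bar_c_mid in the frame of jig between 0.0295 and 0.0345 m and x of bar_c_mid in the frame of jig between -0.005 and 0.005 m and y of bar_c_mid in the frame of jig between -0.02 and 0.09 m and y of any of bar_a_mid, bar_b_mid, bar_c_mid in the frame of jig above 0.078 m and (y of bar_a_mid in the frame of jig above 0.078 m or distance between bar_a_mid and bar_b_mid below 0.05 m or distance between bar_a_mid and bar_c_mid below 0.05 m) and (y of bar_b_mid in the frame of jig above 0.078 m or distance between bar_b_mid and bar_a_mid below 0.05 m or distance between bar_b_mid and bar_c_mid below 0.05 m) and (y of bar_c_mid in the frame of jig above 0.078 m or distance between bar_c_mid and bar_a_mid below 0.05 m or distance between bar_c_mid and bar_b_mid below 0.05 m) and contact force between the fingers and anything else above 2 N and z of the grasp point in the frame of jig above 0.064 m and x of the grasp point in the frame of jig between -0.025 and 0.025 m and y of the grasp point in the frame of jig between -0.045 and 0.108 m), for 0.1 s.
4. the clamp is closed over the seated line (value of joint each of stop, clamp below 0.06 rad and z of bar_a_mid in the frame of jig between 0.0295 and 0.0345 m and x of bar_a_mid in the frame of jig between -0.005 and 0.005 m and y of bar_a_mid in the frame of jig between -0.02 and 0.09 m and angle between each of bar_a_mid, bar_b_mid, bar_c_mid's own z axis and vertical below 0.06 rad and z of bar_b_mid in the frame of jig between 0.0295 and 0.0345 m and x of bar_b_mid in the frame of jig between -0.005 and 0.005 m and y of bar_b_mid in the frame of jig between -0.02 and 0.09 m and z of bar_c_mid in the frame of jig between 0.0295 and 0.0345 m and x of bar_c_mid in the frame of jig between -0.005 and 0.005 m and y of bar_c_mid in the frame of jig between -0.02 and 0.09 m and y of any of bar_a_mid, bar_b_mid, bar_c_mid in the frame of jig above 0.078 m and (y of bar_a_mid in the frame of jig above 0.078 m or distance between bar_a_mid and bar_b_mid below 0.05 m or distance between bar_a_mid and bar_c_mid below 0.05 m) and (y of bar_b_mid in the frame of jig above 0.078 m or distance between bar_b_mid and bar_a_mid below 0.05 m or distance between bar_b_mid and bar_c_mid below 0.05 m) and (y of bar_c_mid in the frame of jig above 0.078 m or distance between bar_c_mid and bar_a_mid below 0.05 m or distance between bar_c_mid and bar_b_mid below 0.05 m)), for 0.2 s.
At the end, for the whole second after the job is handed in: Stop down and clamp closed (each within 0.06 rad); every bar fully down (height within 2.5 mm, tilt under 0.06 rad) in one line in the channel, the first within 4 mm of the stop and the others within 4 mm of touching; all the offcuts in the scrap tin; everything else where it was (all of step 4 and x of offcut_a_mid in the frame of tin_in between -0.062 and 0.062 m and y of offcut_a_mid in the frame of tin_in between -0.052 and 0.052 m and z of each of offcut_a_mid, offcut_b_mid, offcut_c_mid in the frame of tin_in below 0.04 m and x of offcut_b_mid in the frame of tin_in between -0.062 and 0.062 m and y of offcut_b_mid in the frame of tin_in between -0.052 and 0.052 m and x of offcut_c_mid in the frame of tin_in between -0.062 and 0.062 m and y of offcut_c_mid in the frame of tin_in between -0.052 and 0.052 m).
It fails at once if one of the bystanders (jars, pick) is moved by more than 3 cm (distance of any of frit_jar, frit_jar2, tweezer_pick from where it was at the start of the episode above 0.03 m).
Of bar_a, bar_b, bar_c only 2 to 3 are there at a start; the rules pass over those that are not, and their reading is None.
Of offcut_a, offcut_b, offcut_c only 1 to 3 are there at a start; the rules pass over those that are not, and their reading is None.
At some moment in a run one of bar_a, bar_b, bar_c may be knocked a few centimetres aside while the robot is not near it.
Once in a run the grip may slacken for a moment while it holds something.
It also fails if it takes over 210 s, if anything falls off the work surface, if the arm or the gripper's body presses on something with over 40 N, if the wrist force passes 120 N, or if a joint passes its speed limit or range.

### The arm

A 6-joint arm with a two-finger parallel gripper is mounted at the origin on the work surface. World frame = base frame: x ahead of the robot, y to its left, z up, the work surface at z = 0. Lengths are in m, angles in rad, forces in N, time in s.
With the tool pointing down it reaches from about 0.35 to 0.85 m from the base axis. Payload 8.1 kg.
Tool frame: the origin (TCP) lies at the centre of the arm's flange, where the gripper is bolted on; the fingertips stand 186 mm ahead of it and the grasp point (between the pads) lies 167 mm ahead of it (robot.nose_length is the distance from the TCP to the fingertips, in m); z points along the fingers, x is the direction in which the jaws open and shut, and the axes are right-handed (so a half turn about z gives the same grasp; the last joint's range is limited). The gripper opens to 93 mm and grips with 3 to 60 N. Pads are 15 mm wide; open, the fingers measure 128 mm over their backs; the gripper's body (75 mm by 188 mm) begins 65 mm behind the grasp point.
Start: joints at [1.043, 0.13, 1.488, -0, 1.523, -0.085], TCP at [0.257, 0.542, 0.405] pointing down, gripper open.
Joint ranges: [-2.96, 2.96], [-0.89, 2.26], [0.02, 2.5], [-1.34, 4.48], [0, 2.73], [-2.66, 2.66]. Speed limits (rad/s): [2.39, 2.39, 2.79, 3.14, 3.14, 3.14].

### API

Orientations are given as a rotation vector (axis times angle).
In Python, from plant import robot gives the robot as it stands.
- The arm moves only by the tool arm_command, never from a script. Its argument "motion" is a list of rows, each an object with "slide": the shift along the tool's x, y, z each as a share of 0.4 m, from -1 to 1, a list of three; "turn": the turn, a rotation vector about the tool's x, y, z each as a share of 0.5 rad, from -1 to 1, a list of three. A call has exactly 5 rows; each row shifts and turns the commanded pose from where the row before left it, along the tool's axes as they then stand; what a row does not reach is not made up. A row lasts 1/12 s, in which the tool goes at most 41.7 mm and 7.16 degrees, less where a joint would pass 70% of its speed; a pose out of reach is approached as far as the arm can. A call with a number of a shift or a turn outside -1 to 1 is refused whole. A call with a gripper value outside its range is refused whole. "gripper" is the opening in per cent of the stroke, from 0 (shut) to 100 (fully open), set as the call begins (left out, the last holds). The fingers move at their own pace and stop on an object; "grip_force" is the grip in N (left out, the last holds). Time passes only in rows, so rows that do not move let the fingers close, or fill a call up. It gives the time, the measured TCP pose, the force and the opening at its end, in the units of the state.
- robot.read_state(): the state, without advancing time (a new reading comes with each control period).
- robot.read_camera(name): name is "scene" or "top" or "wrist"; returns a dict with "pixels" (384x512x3 uint8, blue, green, red), "intrinsics" (3x3 intrinsics, pixels), "T" (4x4, takes a point from camera to world coordinates). Camera axes: x right, y down, z forward; pixel columns grow to the right and rows downward; lengths in m; the calibration is good to about 2 mm. A picture is of the moment at which its call begins. There is no depth.
- robot.close_job(): hands the job in, once; it reports no verdict.
The state is a dict: "t": time; "q": joint angles; "dq": joint speeds; "joint_torque": joint torques, N m; "tool_pos": TCP position; "orientation": TCP orientation; "force": force on the tool from outside, world axes, zero at the start; "wrist_torque": the same for the moment, N m; "opening": finger opening in m.
Only numpy, scipy, OpenCV 4.12 (cv2) and the standard library are available. Lean on these libraries where they do the work, as an engineer would, in place of code of your own. Each camera call takes 0.05 s, during which the arm holds its last target.

## Working session

There is one attempt and no reset: what is moved stays moved. The work goes in short steps, Python scripts to look and compute and a tool call to move; the robot and the scene stay as the last step left them, time stands still between calls to the robot, and variables do not carry over. Pictures are saved under pics/ and viewed, and the job is handed in when it is done.

Besides the shell and the picture viewer there is one more tool, called as a command line: name --argument value ..., lists and objects as JSON in quotes. arm_command: Moves the arm, as the interface text tells. Shift numbers are shares of 0.4 m and turn numbers shares of 0.5 rad, none past 1 either way. Its arguments: {"type":"object","properties":{"motion":{"type":"array","items":{"type":"object","properties":{"slide":{"type":"array","items":{"type":"number"}},"turn":{"type":"array","items":{"type":"number"}}}}},"gripper":{"type":"number"},"grip_force":{"type":"number"}},"required":["motion"]}

```bash
ls; mkdir -p pics; python3 - <<'E'
from plant import robot
import cv2
s=robot.read_state();print(s)
for n in("scene","top","wrist"):
    c=robot.read_camera(n);cv2.imwrite(f"pics/{n}0.png",c["pixels"]);print(n,c["intrinsics"],c["T"])
E
```

```text
pics
{'t': 0.0, 'q': array([ 1.04259561e+00,  1.31186989e-01,  1.48924605e+00,  9.43726448e-08,
        1.52296690e+00, -8.53989834e-02]), 'dq': array([ 1.66315061e-03, -9.23219011e-05,  4.83938023e-04, -3.31282337e-04,
       -4.75882113e-05,  1.39162921e-03]), 'joint_torque': array([ 1.70743493e-03, -5.59851301e+01, -4.91766071e+01,  7.67996768e-02,
        3.53403669e-02, -1.41505434e-04]), 'tool_pos': array([0.25695554, 0.54195879, 0.40368995]), 'orientation': array([ 2.65433442e+00,  1.67895159e+00, -2.51929373e-03]), 'force': array([-0.16200259,  0.35384256, -0.27036376]), 'wrist_torque': array([0.04100389, 0.03874015, 0.04188394]), 'opening': 0.09327164337600978}
scene [[437.04277398   0.         253.66274559]
 [  0.         437.04277398 196.41334731]
 [  0.           0.           1.        ]] [[ 0.65601253  0.45378274 -0.60309931  1.18601181]
 [ 0.75455596 -0.41243478  0.51043399 -0.49934282]
 [-0.017113   -0.78992328 -0.61296685  0.68511032]
 [ 0.          0.          0.          1.        ]]
top [[360.7943554    0.         251.00296655]
 [  0.         360.7943554  190.10715889]
 [  0.           0.           1.        ]] [[-0.02201737 -0.98034298  0.19606853  0.42304781]
 [-0.99974515  0.02061138 -0.00920874  0.01773622]
 [ 0.00498648 -0.19622131 -0.98054695  0.87643251]
 [ 0.          0.          0.          1.        ]]
wrist [[283.52714817   0.         254.56184436]
 [  0.         283.52714817 189.56138419]
 [  0.           0.           1.        ]] [[ 0.42799296  0.87697634  0.21848232  0.19713591]
 [ 0.90378059 -0.41486097 -0.10521891  0.57032392]
 [-0.00163471  0.24249304 -0.97015177  0.38320268]
 [ 0.          0.          0.          1.        ]]
```

View pics/scene0.png

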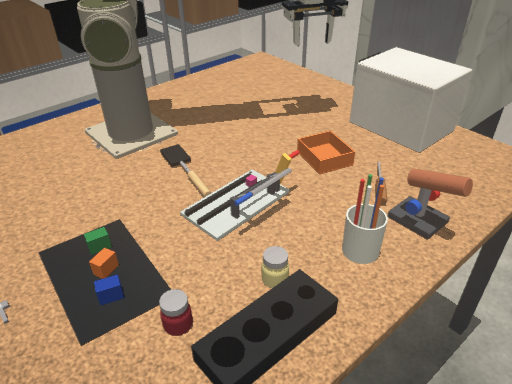

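View pics/top0.png

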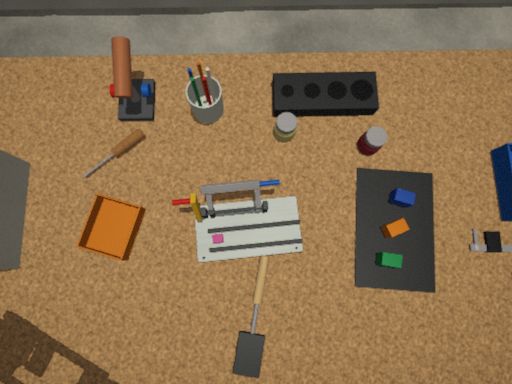

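View pics/wrist0.png

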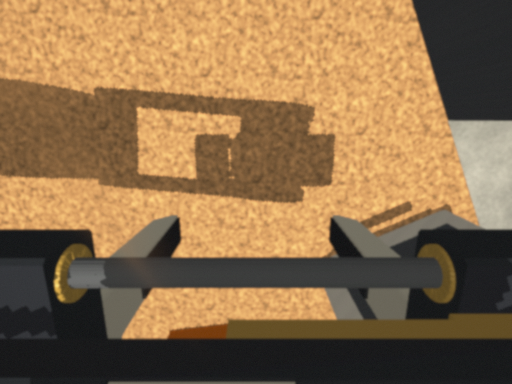

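The top view shows jig plate around (248,230), one pink offcut at (218,239), bars at blue (403,198), amber (396,228), green (391,260), and tin at (112,228). The stop is up (red handle at 182,202) and the clamp is open (blue handle at 270,183). Now I'll zoom in and measure.

```bash
cat > h.py <<'E'
import numpy as np, cv2
from plant import robot
from scipy.spatial.transform import Rotation as R
def cam(n):
    return robot.read_camera(n)
def ray(c,uv):
    K,T=np.array(c["intrinsics"]),np.array(c["T"])
    d=T[:3,:3]@np.linalg.inv(K)@np.array([uv[0],uv[1],1.]);return T[:3,3],d
def onz(c,uv,z):
    o,d=ray(c,uv);return o+d*(z-o[2])/d[2]
def tri(c1,u1,c2,u2):
    o1,d1=ray(c1,u1);o2,d2=ray(c2,u2);d1/=np.linalg.norm(d1);d2/=np.linalg.norm(d2)
    A=np.stack([d1,-d2],1);t=np.linalg.lstsq(A,o2-o1,rcond=None)[0]
    a,b=o1+t[0]*d1,o2+t[1]*d2
    return (a+b)/2,np.linalg.norm(a-b)
def proj(c,p):
    K,T=np.array(c["intrinsics"]),np.array(c["T"])
    q=K@(T[:3,:3].T@(np.asarray(p)-T[:3,3]));return q[:2]/q[2]
HUE={"red":(0,4,150,60),"orange":(6,14,170,90),"green":(50,80,100,30),"blue":(105,125,120,50),"pink":(155,176,110,80),"yellow":(18,28,180,100)}
def mask(img,n):
    h=cv2.cvtColor(img,cv2.COLOR_BGR2HSV);a=HUE[n]
    return cv2.inRange(h,(a[0],a[2],a[3]),(a[1],255,255))
def blobs(img,n,mn=15):
    m=mask(img,n);k,l,s,c=cv2.connectedComponentsWithStats(m)
    return [(tuple(np.round(c[i],1)),tuple(int(v) for v in s[i])) for i in range(1,k) if s[i][4]>=mn]
def crop(img,x,y,w,h,f,name):
    cv2.imwrite("pics/"+name,cv2.resize(img[y:y+h,x:x+w],None,fx=f,fy=f,interpolation=cv2.INTER_CUBIC))
E
python3 - <<'E'
from h import *
for n in("scene","top"):
    c=cam(n);i=c["pixels"]
    for k in HUE: print(n,k,blobs(i,k))
    if n=="top": crop(i,160,165,160,110,5,"top_jig.png");crop(i,340,160,110,140,5,"top_slab.png")
    else: crop(i,170,130,190,115,4,"sc_jig.png");crop(i,30,210,150,130,5,"sc_slab.png")
E
```

```text
scene red [((np.float64(294.0), np.float64(153.6)), (289, 150, 10, 8, 39)), ((np.float64(359.1), np.float64(200.2)), (355, 179, 10, 45, 127)), ((np.float64(434.1), np.float64(194.5)), (429, 190, 11, 10, 75))]
scene orange [((np.float64(326.0), np.float64(151.7)), (298, 131, 57, 42, 1469)), ((np.float64(379.1), np.float64(199.4)), (375, 185, 9, 34, 69)), ((np.float64(103.5), np.float64(262.8)), (89, 248, 29, 30, 574))]
scene green [((np.float64(369.5), np.float64(178.8)), (368, 174, 4, 10, 26)), ((np.float64(97.2), np.float64(239.8)), (84, 227, 27, 27, 466))]
scene blue [((np.float64(213.4), np.float64(62.7)), (191, 55, 49, 18, 199)), ((np.float64(179.9), np.float64(73.4)), (174, 70, 12, 8, 50)), ((np.float64(48.3), np.float64(115.7)), (2, 99, 98, 35, 585)), ((np.float64(380.9), np.float64(180.4)), (380, 178, 3, 6, 17)), ((np.float64(242.9), np.float64(198.1)), (235, 192, 17, 13, 83)), ((np.float64(413.2), np.float64(206.4)), (406, 199, 16, 16, 178)), ((np.float64(108.4), np.float64(289.4)), (94, 275, 30, 30, 641))]
scene pink [((np.float64(250.8), np.float64(179.9)), (246, 175, 11, 1
[... 364 characters left out ...]
, ((np.float64(107.3), np.float64(210.5)), (102, 201, 13, 21, 68))]
top green [((np.float64(195.4), np.float64(90.0)), (191, 77, 11, 29, 79)), ((np.float64(389.0), np.float64(259.5)), (376, 252, 27, 16, 366))]
top blue [((np.float64(189.5), np.float64(71.5)), (188, 68, 4, 9, 19)), ((np.float64(145.4), np.float64(89.8)), (140, 83, 11, 14, 125)), ((np.float64(503.7), np.float64(178.5)), (491, 143, 21, 78, 1141)), ((np.float64(269.1), np.float64(182.6)), (260, 180, 19, 6, 79)), ((np.float64(402.3), np.float64(197.3)), (389, 188, 27, 19, 380))]
top pink [((np.float64(217.5), np.float64(238.2)), (213, 234, 10, 9, 78))]
top yellow [((np.float64(194.8), np.float64(205.9)), (190, 194, 11, 27, 158))]
```

View pics/top_jig.png

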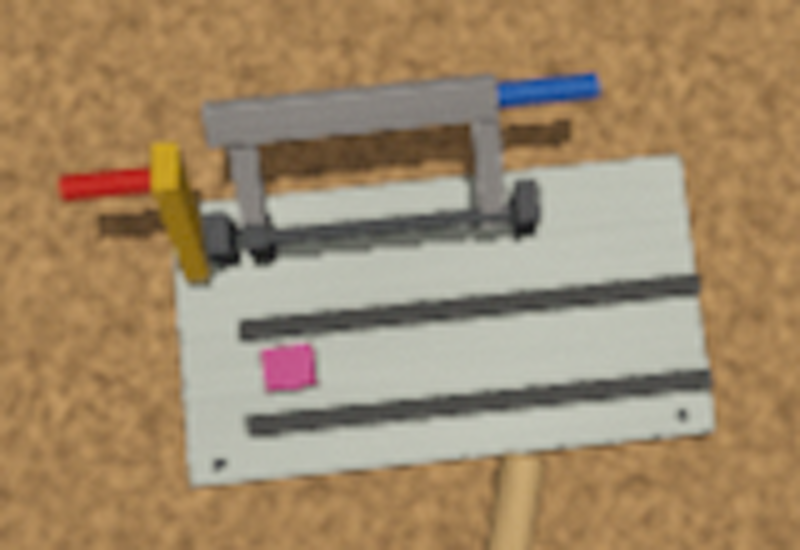

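View pics/sc_jig.png

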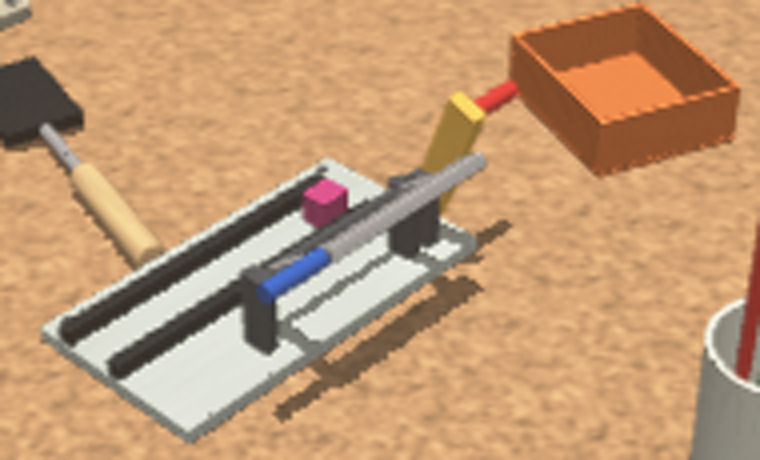

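View pics/top_slab.png

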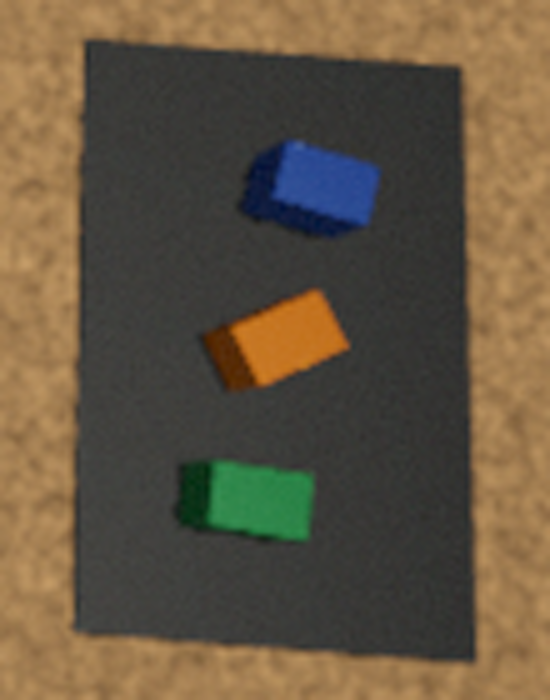

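View pics/sc_slab.png

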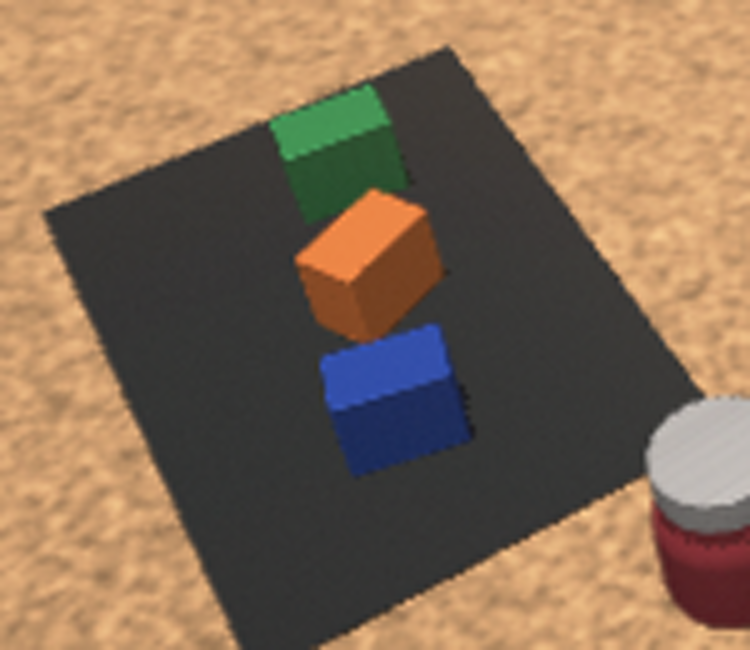

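```bash
python3 - <<'E'
from h import *
t=cam("top");s=cam("scene")
def tp(x,y):return (160+(x+.5)/5-.5,165+(y+.5)/5-.5)
def sp(x,y):return (170+(x+.5)/4-.5,130+(y+.5)/4-.5)
print("plate top")
for p in[(680,155),(713,433),(190,487)]:print(onz(t,tp(*p),.012).round(4))
print("plate scene")
for p in[(42,330),(190,430),(477,236),(326,158)]:print(onz(s,sp(*p),.012).round(4))
print('tri',tri(t,tp(713,433),s,sp(42,330)),tri(t,tp(680,155),s,sp(190,430)))
print("rail tops: far rail L/R outer inner, near rail")
for p in[(240,323),(243,341),(698,276),(700,293),(247,417),(251,435),(710,371),(712,388)]:print(p,onz(t,tp(*p),.024).round(4))
print('tri rail',tri(t,tp(711,372),s,sp(66,322)),tri(t,tp(699,277),s,sp(112,364)))
# handles
print("red", tri(t,tp(150,181),s,sp(480,103)),tri(t,tp(62,187),s,sp(517,86)))
print("blue",tri(t,tp(497,95),s,sp(327,258)),tri(t,tp(600,86),s,sp(262,292)))
print("pink top",onz(t,(217.5,238.2),.034), tri(t,(217.5,238.2),s,(250.8,179.9)))
E
```

```text
plate top
[ 0.58   -0.0988  0.012 ]
[ 0.446  -0.1082  0.012 ]
[0.4264 0.1388 0.012 ]
plate scene
[ 0.451  -0.1107  0.012 ]
[ 0.5811 -0.0976  0.012 ]
[0.5599 0.1494 0.012 ]
[0.4273 0.1359 0.012 ]
tri (array([ 0.4463099 , -0.10854381,  0.00785171]), np.float64(0.0005991496296863379)) (array([ 0.58046118, -0.09811737,  0.01177368]), np.float64(0.0016390126380399473))
rail tops: far rail L/R outer inner, near rail
(240, 323) [0.5017 0.1141 0.024 ]
(243, 341) [0.4932 0.1127 0.024 ]
(698, 276) [ 0.5193 -0.103   0.024 ]
(700, 293) [ 0.5112 -0.1035  0.024 ]
(247, 417) [0.4578 0.1107 0.024 ]
(251, 435) [0.4495 0.1089 0.024 ]
(710, 371) [ 0.4744 -0.1065  0.024 ]
(712, 388) [ 0.4665 -0.107   0.024 ]
tri rail (array([ 0.47360225, -0.10615113,  0.02957018]), np.float64(0.00011788724089736173)) (array([ 0.51826603, -0.10412914,  0.02443721]), np.float64(0.001778141378566861))
red (array([0.55733005, 0.14548678, 0.11220438]), np.float64(0.006637042848663019)) (array([0.55507793, 0.18255823, 0.10809219]), np.float64(0.0029962386147310816))
blue (array([ 0.59448912, -0.0067326 ,  0.09430851]), np.float64(0.002335998954371996)) (array([ 0.59646458, -0.05329177,  0.09654869]), np.float64(0.00013419767853423486))
pink top [0.47945403 0.08998274 0.034     ] (array([0.47978634, 0.09038005, 0.02568596]), np.float64(0.000770068070077637))
```

```bash
cat >> h.py <<'E'
def yawof(s):
    x=R.from_rotvec(s["orientation"]).as_matrix()[:,0];return np.arctan2(x[1],x[0])
JO=np.array([0.483,0.018]);JY=0.080
def j2w(x,y,JO=None,JY=None):
    JO=globals()["JO"] if JO is None else JO; JY=globals()["JY"] if JY is None else JY
    c,s_=np.cos(JY),np.sin(JY);return np.array([JO[0]+c*x-s_*y,JO[1]+s_*x+c*y])
def w2j(p):
    d=np.asarray(p)[:2]-JO;c,s_=np.cos(JY),np.sin(JY);return np.array([c*d[0]+s_*d[1],-s_*d[0]+c*d[1]])
def go(pos,yaw=None,grasp=True):
    """print what remains from the present pose to grasp-point pos, tool axes, shares"""
    s=robot.read_state();M=R.from_rotvec(s["orientation"]);p=np.array(pos,float)
    if grasp:p=p+[0,0,.167]
    Rd=R.from_euler("z",yawof(s) if yaw is None else yaw)*R.from_euler("x",np.pi)
    tv=(M.inv()*Rd).as_rotvec()
    # axes along which to slide: if slide first (now axes) / after the turn
    d=p-s["tool_pos"]
    print("turn shares",(tv/.5).round(3),"slide(now axes)",(M.inv().apply(d)/.4).round(4),"slide(after turn)",(Rd.inv().apply(d)/.4).round(4),"tcp",s["tool_pos"].round(4),"yaw",round(yawof(s),4),"F",s["force"].round(2),"open",round(s["opening"],4),"t",round(s["t"],2))
E
python3 - <<'E'
from h import *
t=cam("top");s=cam("scene")
def tp(p):return (340+(p[0]+.5)/5-.5,160+(p[1]+.5)/5-.5)
def sp(p):return (30+(p[0]+.5)/5-.5,210+(p[1]+.5)/5-.5)
B={"blue":[(290,142),(378,165),(368,226),(275,200)],"amber":[(320,290),(350,348),(260,386),(230,325)],"green":[(210,460),(313,473),(308,541),(208,528)]}
for n,q in B.items():
    P=np.array([onz(t,tp(p),.043) for p in q]);print(n,P.mean(0).round(4),[np.linalg.norm(P[i]-P[(i+1)%4]).round(4) for i in range(4)])
    for i in range(4):
        d=P[(i+1)%4]-P[i];print("  ang",np.degrees(np.arctan2(d[1],d[0])).round(1))
S={"blue":[(320,355),(435,325),(455,374),(330,407)],"amber":[(296,260),(375,188),(428,210),(350,280)],"green":[(270,125),(373,85),(392,125),(288,158)]}
for n in B:print(n,tri(t,tp(np.mean(B[n],0)),s,sp(np.mean(S[n],0))))
# tin
i=t["pixels"];m=mask(i,"orange");m[:,:70]=0;m[:,150:]=0;m[:190]=0
r=cv2.minAreaRect(cv2.findNonZero(m));print(r)
bp=cv2.boxPoints(r);print([onz(t,p,.045).round(4) for p in bp]);print(onz(t,r[0],.045), tri(t,r[0],s,(326,150)))
go([*j2w(0,.07),.20],1.651)
E
```

```text
blue [ 0.5674 -0.3524  0.043 ] [np.float64(0.0422), np.float64(0.03), np.float64(0.0444), np.float64(0.0293)]
  ang -106.4
  ang 164.7
  ang 72.6
  ang -19.7
amber [ 0.4955 -0.3272  0.043 ] [np.float64(0.0293), np.float64(0.0464), np.float64(0.0304), np.float64(0.0461)]
  ang -157.9
  ang 110.8
  ang 21.5
  ang -70.5
green [ 0.4218 -0.3059  0.043 ] [np.float64(0.047), np.float64(0.0307), np.float64(0.0453), np.float64(0.0305)]
  ang -98.4
  ang 169.8
  ang 81.4
  ang -7.0
blue (array([ 0.56755082, -0.35216951,  0.04270632]), np.float64(0.0007301710021950877))
amber (array([ 0.49565702, -0.32716695,  0.04232368]), np.float64(0.0006828843461691347))
green (array([ 0.4217817 , -0.30659585,  0.04088829]), np.float64(0.0002219696879323354))
((111.30154418945312, 227.31231689453125), (52.47463607788086, 59.18650436401367), 19.440034866333008)
[array([0.4669, 0.409 , 0.045 ]), array([0.5956, 0.3723, 0.045 ]), array([0.5517, 0.255 , 0.045 ]), array([0.4255, 0.2949, 0.045 ])]
[0.50886888 0.33284522 0.045     ] (array([0.51193269, 0.34185487, 0.02481774]), np.float64(0.0031516765640620015))
turn shares [-0.     0.    -1.046] slide(now axes) [-0.7903  0.9845  0.0942] slide(after turn) [-1.1764  0.4581  0.0941] tcp [0.257  0.5421 0.4046] yaw 1.128 F [-0.32  0.49 -0.02] open 0.0932 t 0.45
```

arm_command --motion '[{"turn":[0,0,-0.21],"slide":[0,0,0]},{"turn":[0,0,-0.21],"slide":[0,0,0]},{"turn":[0,0,-0.21],"slide":[0,0,0]},{"turn":[0,0,-0.21],"slide":[0,0,0]},{"turn":[0,0,-0.206],"slide":[0,0,0]}]' --gripper 60 --grip_force 20

```text
t: 0.87
tool_pos: [0.2571, 0.5421, 0.4047]
orientation: [2.125, 2.314, -0.0]
force: [-0.1, -0.5, -0.1]
opening: 0.0643
```

arm_command --motion '[{"slide":[-0.09,0.036,0]},{"slide":[-0.09,0.036,0]},{"slide":[-0.09,0.036,0]},{"slide":[-0.09,0.036,0]},{"slide":[-0.09,0.036,0]}]'

```text
invalid input at $.motion[0]: expected keys slide, turn
```

arm_command --motion '[{"slide":[-0.09,0.036,0]},{"slide":[-0.09,0.036,0]},{"slide":[-0.09,0.036,0]},{"slide":[-0.09,0.036,0]},{"slide":[-0.09,0.036,0]}]'

```text
invalid input at $.motion[0]: expected keys slide, turn
```

```bash
python3 - <<'E'
from h import *
go([*j2w(0,.07),.20],1.651)
c=cam("wrist");cv2.imwrite("pics/w1.png",c["pixels"])
E
```

```text
turn shares [-0.    0.    0.01] slide(now axes) [-1.1787  0.452   0.0944] slide(after turn) [-1.1764  0.4581  0.0944] tcp [0.2571 0.5421 0.4047] yaw 1.6562 F [-0.06 -0.49 -0.12] open 0.0643 t 0.87
```

View pics/w1.png

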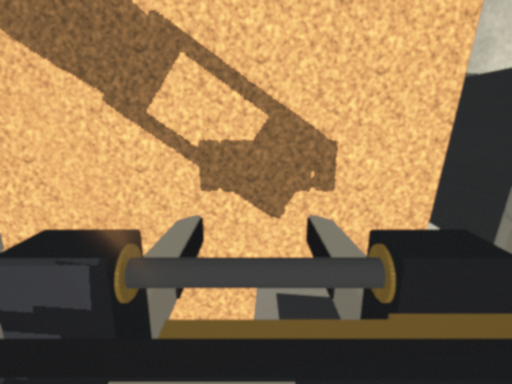

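arm_command --motion '[{"slide":[-0.09,0.035,0],"turn":[0,0,0.01]},{"slide":[-0.09,0.035,0],"turn":[0,0,0]},{"slide":[-0.09,0.035,0],"turn":[0,0,0]},{"slide":[-0.09,0.035,0],"turn":[0,0,0]},{"slide":[-0.09,0.035,0],"turn":[0,0,0]}]'

```text
t: 1.33
tool_pos: [0.3408, 0.3665, 0.4048]
orientation: [2.139, 2.301, 0.001]
force: [0.7, 0.4, -0.4]
opening: 0.0556
```

arm_command --motion '[{"slide":[-0.09,0.035,0],"turn":[0,0,0]},{"slide":[-0.09,0.035,0],"turn":[0,0,0]},{"slide":[-0.09,0.035,0],"turn":[0,0,0]},{"slide":[-0.09,0.035,0],"turn":[0,0,0]},{"slide":[-0.09,0.035,0],"turn":[0,0,0]}]'

```text
t: 1.75
tool_pos: [0.4242, 0.192, 0.4051]
orientation: [2.139, 2.3, 0.001]
force: [-0.1, 0.4, -0.3]
opening: 0.0558
```

arm_command --motion '[{"slide":[-0.06,0.05,0],"turn":[0,0,0]},{"slide":[-0.06,0.05,0],"turn":[0,0,0]},{"slide":[-0.06,0.05,0],"turn":[0,0,0]},{"slide":[-0.06,0.04,0],"turn":[0,0,0]},{"slide":[-0.036,0.018,0],"turn":[0,0,0]}]'

```text
t: 2.17
tool_pos: [0.5167, 0.0876, 0.4048]
orientation: [2.141, 2.298, 0.0]
force: [-0.3, 0.6, 0.4]
opening: 0.0561
```

```bash
python3 - <<'E'
from h import *
go([*j2w(0,.07),.20],1.651)
c=cam("wrist");cv2.imwrite("pics/w2.png",c["pixels"])
E
```

```text
turn shares [ 0.002  0.001 -0.019] slide(now axes) [ 0.0075 -0.0979  0.0943] slide(after turn) [ 0.0084 -0.0978  0.0944] tcp [0.5167 0.0876 0.4048] yaw 1.6416 F [-0.27  0.57  0.39] open 0.0561 t 2.17
```

View pics/w2.png

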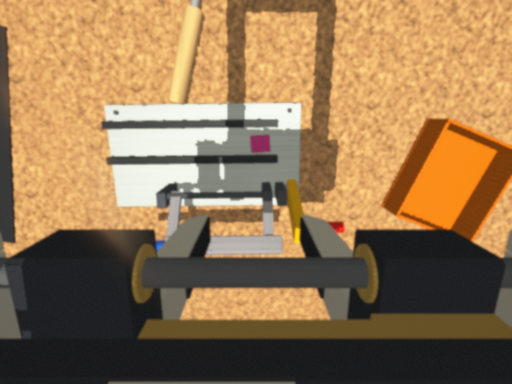

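The wrist view shows the jig from (105,105) to (300,205), the offcut at (260,144), the stop at (294,210), and the tin at (455,180). Next I'll refine the jig pose with it.

```bash
python3 - <<'E'
from h import *
c=cam("wrist");i=c["pixels"];t=cam("top")
crop(i,95,90,220,130,3.6,"w2c.png")
b=blobs(i,"pink");print(b);print(onz(c,b[0][0],.032), tri(c,b[0][0],t,(217.5,238.2)))
r=cv2.minAreaRect(cv2.findNonZero(mask(i,"pink")));print([onz(c,p,.034).round(4) for p in cv2.boxPoints(r)])
E
```

```text
[((np.float64(261.3), np.float64(143.0)), (252, 135, 19, 17, 291))]
[0.47971011 0.09097058 0.032     ] (array([0.48058662, 0.09127685, 0.01935826]), np.float64(0.0003128718186017626))
[array([0.4708, 0.0789, 0.034 ]), array([0.4692, 0.1007, 0.034 ]), array([0.4885, 0.1023, 0.034 ]), array([0.4901, 0.0802, 0.034 ])]
```

View pics/w2c.png

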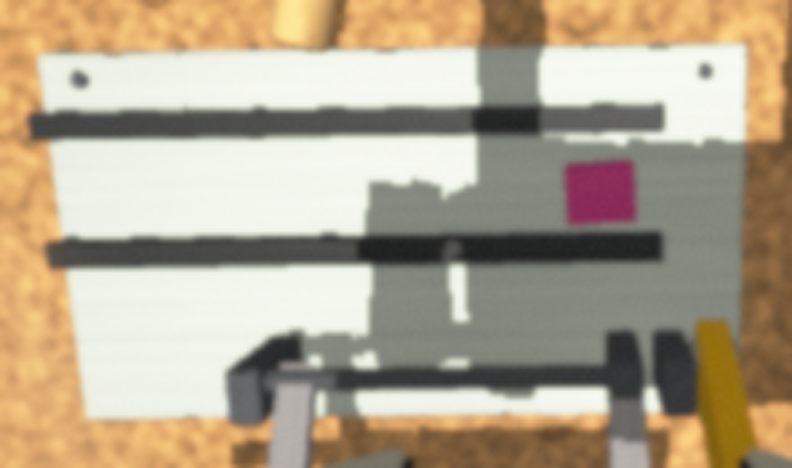

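```bash
python3 - <<'E'
from h import *
c=cam("wrist")
def wp(x,y):return (95+(x+.5)/3.6-.5,90+(y+.5)/3.6-.5)
print("T",c["T"][:3,3])
for n,p in dict(nearL_out=(32,115),nearL_in=(32,138),nearR_out=(663,103),nearR_in=(663,130),farL_in=(50,240),farL_out=(50,268),farR_in=(661,232),farR_out=(661,260)).items():
    q=onz(c,wp(*p),.024);print(n,q.round(4),w2j(q).round(4))
for p in[(38,55),(747,44),(742,322),(88,418)]:
    q=onz(c,wp(*p),.012);print("plate",q.round(4),w2j(q).round(4))
print("offcut",w2j((.4797,.0908)))
E
```

```text
T [0.44944991 0.08411848 0.38400279]
nearL_out [ 0.4661 -0.1018  0.024 ] [-0.0264 -0.118 ]
nearL_in [ 0.4738 -0.1022  0.024 ] [-0.0187 -0.1191]
nearR_out [0.4467 0.1138 0.024 ] [-0.0286  0.0984]
nearR_in [0.4556 0.1146 0.024 ] [-0.0196  0.0985]
farL_in [ 0.5088 -0.0979  0.024 ] [ 0.0165 -0.1176]
farL_out [ 0.5189 -0.0984  0.024 ] [ 0.0265 -0.1189]
farR_in [0.4906 0.1171 0.024 ] [0.0155 0.0982]
farR_out [0.5005 0.118  0.024 ] [0.0255 0.0983]
plate [ 0.4459 -0.1047  0.012 ] [-0.0467 -0.1194]
plate [0.4246 0.1421 0.012 ] [-0.0483  0.1284]
plate [0.5232 0.1513 0.012 ] [0.0507 0.1297]
plate [ 0.5782 -0.0931  0.012 ] [ 0.086  -0.1184]
offcut [0.00252834 0.07283088]
```

```bash
sed -i 's/^JO=.*/JO=np.array([0.4825,0.019]);JY=0.080/' h.py; python3 - <<'E'
from h import *
go([.4798,.0907,.035])
E
```

```text
turn shares [-0.001 -0.001  0.   ] slide(now axes) [ 0.0083 -0.0876  0.5065] slide(after turn) [ 0.0086 -0.0878  0.5065] tcp [0.5151 0.0898 0.4046] yaw 1.6433 F [-0.05  0.73 -0.09] open 0.0559 t 2.37
```

arm_command --motion '[{"slide":[0.004,-0.044,0.06],"turn":[0,0,0]},{"slide":[0.004,-0.044,0.09],"turn":[0,0,0]},{"slide":[0,0,0.1],"turn":[0,0,0]},{"slide":[0,0,0.1],"turn":[0,0,0]},{"slide":[0,0,0.05],"turn":[0,0,0]}]'

```text
t: 2.78
tool_pos: [0.4769, 0.0916, 0.2402]
orientation: [-2.133, -2.301, 0.005]
force: [-0.1, 0.5, -0.8]
opening: 0.0558
```

arm_command --motion '[{"slide":[0,0,0.04],"turn":[0,0,0]},{"slide":[0,0,0.04],"turn":[0,0,0]},{"slide":[0,0,0.025],"turn":[0,0,0]},{"slide":[0,0,0],"turn":[0,0,0]},{"slide":[0,0,0],"turn":[0,0,0]}]'

```text
t: 3.2
tool_pos: [0.4795, 0.0911, 0.2028]
orientation: [-2.135, -2.304, 0.001]
force: [0.6, -0.3, 1.4]
opening: 0.0558
```

```bash
python3 - <<'E'
from h import *
go([.4798,.0907,.035])
c=cam("scene");crop(c["pixels"],170,100,200,145,4,"s3.png")
E
```

```text
turn shares [-0.001 -0.     0.   ] slide(now axes) [-0.0011  0.0008  0.002 ] slide(after turn) [-0.0011  0.0008  0.0021] tcp [0.4795 0.0911 0.2028] yaw 1.6465 F [ 0.58 -0.35  1.39] open 0.0558 t 3.2
```

View pics/s3.png

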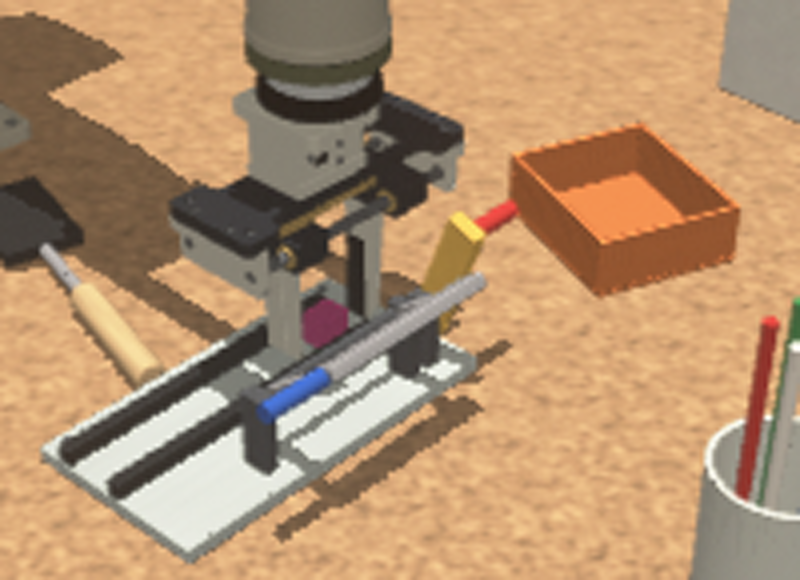

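The fingers straddle the pink offcut at (325,322 in the crop), so I'll close on it and lift.

arm_command --motion '[{"slide":[0,0,0],"turn":[0,0,0]},{"slide":[0,0,0],"turn":[0,0,0]},{"slide":[0,0,0],"turn":[0,0,0]},{"slide":[0,0,0],"turn":[0,0,0]},{"slide":[0,0,0],"turn":[0,0,0]}]' --gripper 0 --grip_force 20

```text
t: 3.67
tool_pos: [0.48, 0.0904, 0.2031]
orientation: [2.136, 2.303, 0.001]
force: [-0.6, -0.3, 0.4]
opening: 0.027
```

arm_command --motion '[{"slide":[0,0,-0.02],"turn":[0,0,0]},{"slide":[0,0,-0.05],"turn":[0,0,0]},{"slide":[0,0,-0.08],"turn":[0,0,0]},{"slide":[0,0,-0.08],"turn":[0,0,0]},{"slide":[0,0,-0.07],"turn":[0,0,0]}]'

```text
t: 4.08
tool_pos: [0.4797, 0.0904, 0.3252]
orientation: [2.136, 2.303, 0.001]
force: [0.7, 0.3, 0.2]
opening: 0.0237
```

```bash
python3 - <<'E'
from h import *
go([.508,.335,.10])
E
```

```text
turn shares [0.001 0.    0.   ] slide(now axes) [0.6045 0.1164 0.1455] slide(after turn) [0.6045 0.1165 0.1454] tcp [0.4797 0.0904 0.3252] yaw 1.6459 F [0.71 0.29 0.25] open 0.0237 t 4.08
```

arm_command --motion '[{"slide":[0.06,0.02,0],"turn":[0,0,0]},{"slide":[0.09,0.02,0],"turn":[0,0,0]},{"slide":[0.09,0.02,0],"turn":[0,0,0]},{"slide":[0.09,0.02,0],"turn":[0,0,0]},{"slide":[0.09,0.02,0],"turn":[0,0,0]}]'

```text
t: 4.5
tool_pos: [0.5071, 0.2626, 0.3236]
orientation: [2.137, 2.303, 0.001]
force: [-0.0, -0.4, 0.5]
opening: 0.0241
```

arm_command --motion '[{"slide":[0.09,0.016,0],"turn":[0,0,0]},{"slide":[0.06,0,0],"turn":[0,0,0]},{"slide":[0.0345,0,0.05],"turn":[0,0,0]},{"slide":[0,0,0.08],"turn":[0,0,0]},{"slide":[0,0,0.06],"turn":[0,0,0]}]'

```text
t: 4.92
tool_pos: [0.5075, 0.3363, 0.2461]
orientation: [2.134, 2.305, 0.001]
force: [-0.5, -0.1, -1.1]
opening: 0.0239
```

arm_command --motion '[{"slide":[0,0,0.05],"turn":[0,0,0]},{"slide":[0,0,0.03],"turn":[0,0,0]},{"slide":[0,0,0],"turn":[0,0,0]},{"slide":[0,0,0],"turn":[0,0,0]},{"slide":[0,0,0],"turn":[0,0,0]}]'

```text
t: 5.33
tool_pos: [0.5087, 0.3353, 0.2167]
orientation: [2.136, 2.303, 0.004]
force: [0.6, -0.6, 0.6]
opening: 0.024
```

```bash
python3 - <<'E'
from h import *
go([.508,.335,.048])
c=cam("top");crop(c["pixels"],60,170,120,110,5,"t4.png")
E
```

```text
turn shares [ 0.005 -0.002 -0.   ] slide(now axes) [-0.0007 -0.0019  0.0042] slide(after turn) [-0.0007 -0.0019  0.0042] tcp [0.5087 0.3353 0.2167] yaw 1.6457 F [ 0.55 -0.6   0.63] open 0.024 t 5.33
```

View pics/t4.png

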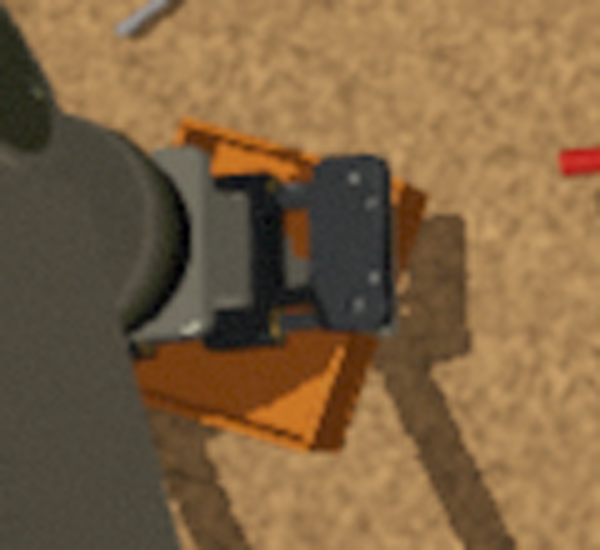

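arm_command --motion '[{"slide":[0,0,0],"turn":[0,0,0]},{"slide":[0,0,0],"turn":[0,0,0]},{"slide":[0,0,0],"turn":[0,0,0]},{"slide":[0,0,-0.04],"turn":[0,0,0]},{"slide":[0,0,-0.09],"turn":[0,0,0]}]' --gripper 40

```text
t: 5.8
tool_pos: [0.5058, 0.3339, 0.2619]
orientation: [-2.134, -2.301, 0.014]
force: [-0.2, 0.3, -0.8]
opening: 0.0368
```

arm_command --motion '[{"slide":[0,0,-0.1],"turn":[0,0,0.24]},{"slide":[0,0,-0.1],"turn":[0,0,0.24]},{"slide":[0,0,-0.1],"turn":[0,0,0.24]},{"slide":[0,0,-0.05],"turn":[0,0,0.24]},{"slide":[0,0,0],"turn":[0,0,0.24]}]'

```text
t: 6.22
tool_pos: [0.509, 0.3357, 0.4151]
orientation: [2.726, 1.561, 0.018]
force: [0.5, 0.4, -0.5]
opening: 0.0375
```

arm_command --motion '[{"slide":[0,0,0],"turn":[0,0,0.24]},{"slide":[0,0,0],"turn":[0,0,0.24]},{"slide":[0,0,0],"turn":[0,0,0.24]},{"slide":[0,0,0],"turn":[0,0,0.24]},{"slide":[0,0,0],"turn":[0,0,0.24]}]'

```text
t: 6.63
tool_pos: [0.5079, 0.3351, 0.4071]
orientation: [-3.066, -0.686, -0.001]
force: [-0.4, -0.7, -0.1]
opening: 0.0375
```

```bash
python3 - <<'E'
from h import *
go([.508,.335,.048],.08)
t=cam("top");crop(t["pixels"],60,170,200,110,4,"t5.png")
s=cam("scene");crop(s["pixels"],230,110,140,100,5,"s5.png")
w=cam("wrist");cv2.imwrite("pics/w5.png",w["pixels"])
for c in(t,s,w):print(blobs(c["pixels"],"pink"),blobs(c["pixels"],"red"))
h=j2w(.06,.137);print(h)
E
```

```text
turn shares [-0.    -0.001  0.72 ] slide(now axes) [1.000e-04 3.000e-04 4.803e-01] slide(after turn) [4.000e-04 2.000e-04 4.803e-01] tcp [0.5079 0.3351 0.4071] yaw 0.4401 F [-0.38 -0.69 -0.12] open 0.0375 t 6.63
[((np.float64(113.7), np.float64(227.8)), (109, 223, 13, 10, 91))] [((np.float64(206.2), np.float64(88.7)), (202, 77, 9, 27, 68)), ((np.float64(111.6), np.float64(89.9)), (110, 84, 4, 13, 45)), ((np.float64(180.6), np.float64(201.3)), (172, 199, 18, 6, 77))]
[((np.float64(323.3), np.float64(153.3)), (319, 148, 10, 11, 80))] [((np.float64(294.0), np.float64(153.6)), (289, 150, 10, 8, 43)), ((np.float64(359.1), np.float64(200.2)), (355, 179, 10, 45, 127)), ((np.float64(434.1), np.float64(194.5)), (429, 190, 11, 10, 75))]
[((np.float64(256.3), np.float64(170.6)), (247, 160, 19, 22, 294))] [((np.float64(489.4), np.float64(290.4)), (482, 288, 14, 7, 77))]
[0.53135979 0.16035672]
```

View pics/t5.png

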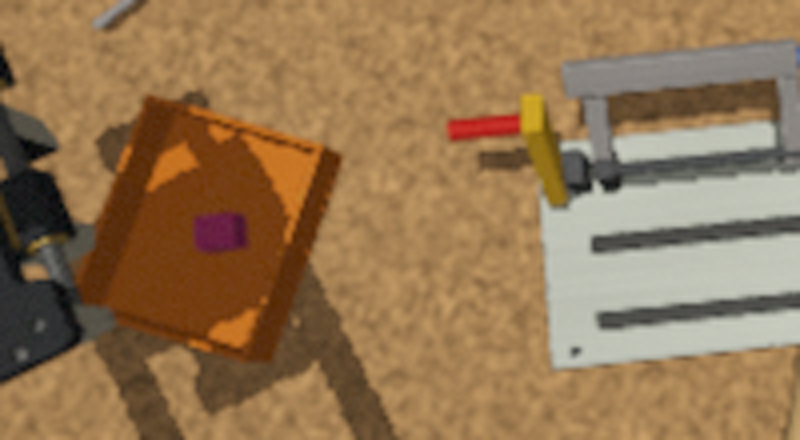

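View pics/s5.png

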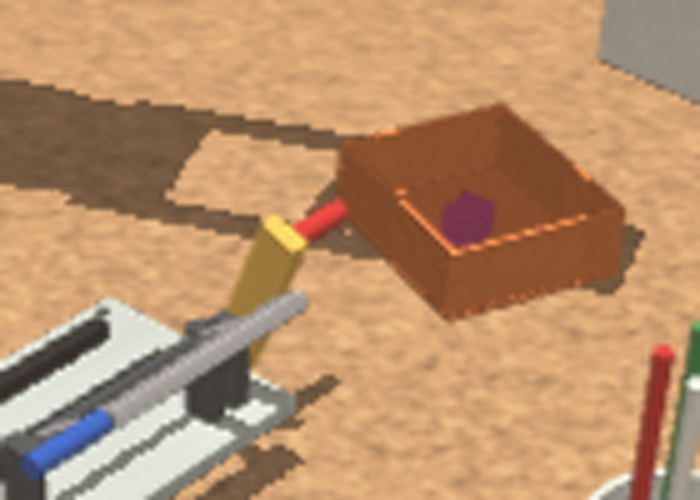

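View pics/w5.png

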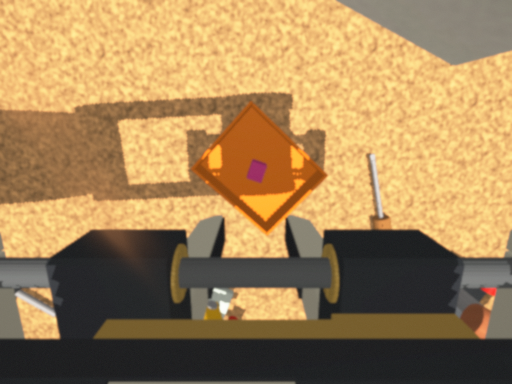

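The offcut is in the tin, at (114,228) in the top view. Now the stop handle.

```bash
python3 - <<'E'
from h import *
t=cam("top");s=cam("scene")
p,e=tri(t,(180.6,201.3),s,(294,153.6));print(p,e)
h=j2w(.06,.137);d=p-np.array([*h,.04]);jx,jy=w2j(p[:2])-[.06,.137];print("jig dx,dy,dz",jx,jy,d[2]);print("q",np.arctan2(d[2],-jx),np.hypot(d[2],jx))
# with q from arm: expected handle
for q in(1.7,1.8,1.9,2.0,2.1):
    x,y=j2w(.06-.07*np.cos(q),.137);P=np.array([x,y,.04+.07*np.sin(q)]);print(q,P.round(4),proj(t,P).round(1),proj(s,P).round(1))
go([.5,.3,.2],.08)
E
```

```text
[0.55615684 0.16403156 0.10923705] 0.0034454587920781845
jig dx,dy,dz 0.02501141268191373 0.0016814383798443022 0.06923704567602254
q 1.9174520471260004 0.07361616166500823
1.7 [0.5404 0.1611 0.1094] [181.2 208. ] [287.9 151.6]
1.8 [0.5472 0.1616 0.1082] [181.1 205. ] [290.  153.1]
1.9 [0.5539 0.1622 0.1062] [181.1 202.1] [292.1 154.7]
2.0 [0.5604 0.1627 0.1037] [181.1 199.3] [294.1 156.6]
2.1 [0.5666 0.1632 0.1004] [181.2 196.8] [296.  158.6]
turn shares [-0.   -0.    0.74] slide(now axes) [-0.0559  0.0704  0.0997] slide(after turn) [-0.0267  0.0858  0.0998] tcp [0.5079 0.3351 0.4069] yaw 0.4501 F [ 0.04 -0.19  1.77] open 0.0373 t 6.88
```

arm_command --motion '[{"slide":[0,0,0],"turn":[0,0,0.2]},{"slide":[0,0,0],"turn":[0,0,0.2]},{"slide":[0,0,0],"turn":[0,0,0.2]},{"slide":[0,0,0],"turn":[0,0,0.13]},{"slide":[0,0,0],"turn":[0,0,0]}]' --gripper 45

```text
t: 7.3
tool_pos: [0.5079, 0.3351, 0.4068]
orientation: [3.139, 0.127, 0.0]
force: [-0.3, 0.0, 0.2]
opening: 0.042
```

```bash
python3 - <<'E'
from h import *
go([.5557,.1623,.17],.08)
E
```

```text
turn shares [ 0.    -0.     0.002] slide(now axes) [0.0842 0.4401 0.1745] slide(after turn) [0.0846 0.4401 0.1745] tcp [0.5079 0.3351 0.4068] yaw 0.0808 F [-0.33  0.02  0.2 ] open 0.042 t 7.3
```

arm_command --motion '[{"slide":[0.017,0.088,0.03],"turn":[0,0,0]},{"slide":[0.017,0.088,0.03],"turn":[0,0,0]},{"slide":[0.017,0.088,0.03],"turn":[0,0,0]},{"slide":[0.017,0.088,0.03],"turn":[0,0,0]},{"slide":[0.0165,0.088,0.03],"turn":[0,0,0]}]'

```text
t: 7.72
tool_pos: [0.556, 0.1609, 0.3464]
orientation: [-3.139, -0.136, -0.001]
force: [0.4, 0.1, -0.0]
opening: 0.0421
```

arm_command --motion '[{"slide":[0,0,0],"turn":[0,0,0]},{"slide":[0,0,0],"turn":[0,0,0]},{"slide":[0,0,0.05],"turn":[0,0,0]},{"slide":[0,0,0],"turn":[0,0,0]},{"slide":[0,0,0],"turn":[0,0,0]}]'

```text
t: 8.13
tool_pos: [0.5552, 0.1634, 0.3263]
orientation: [3.139, 0.132, -0.003]
force: [-0.7, 1.1, 0.9]
opening: 0.0419
```

```bash
python3 - <<'E'
from h import *
go([.5557,.1623,.1055],.08)
c=cam("scene");crop(c["pixels"],220,60,150,130,5,"s6.png")
c=cam("top");crop(c["pixels"],120,160,160,110,5,"t6.png")
E
```

```text
turn shares [-0.     0.004  0.008] slide(now axes) [0.0012 0.0028 0.1344] slide(after turn) [0.001  0.0028 0.1344] tcp [0.5552 0.1634 0.3263] yaw 0.084 F [-0.66  1.1   0.89] open 0.0419 t 8.13
```

View pics/s6.png

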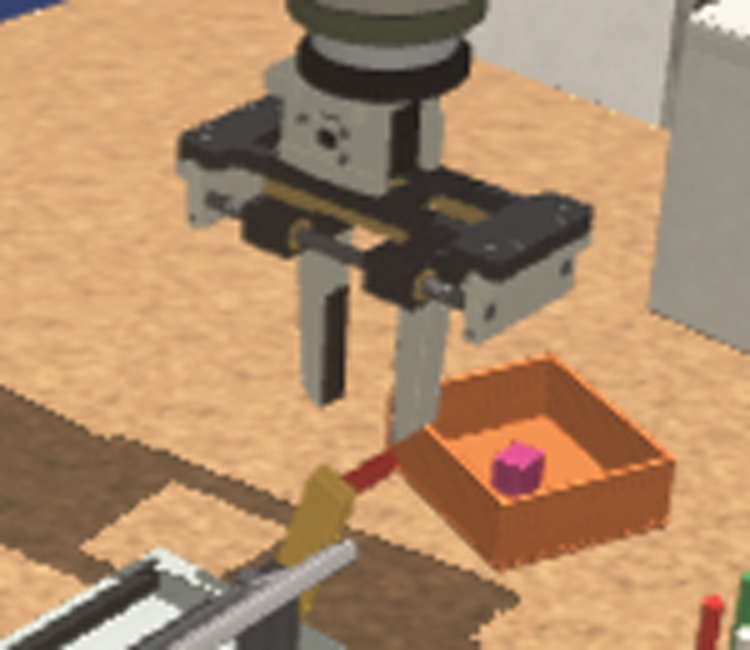

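View pics/t6.png

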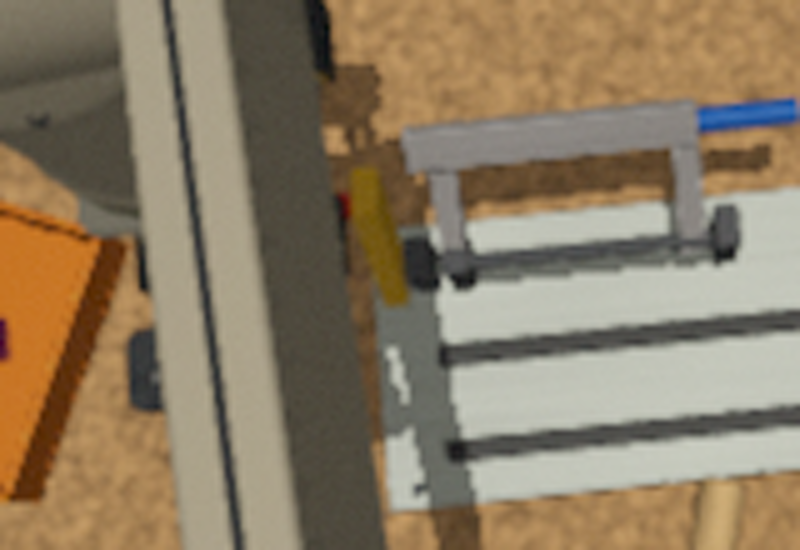

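arm_command --motion '[{"slide":[0,0.002,0.04],"turn":[0,0,0]},{"slide":[0,0,0.05],"turn":[0,0,0]},{"slide":[0,0,0.044],"turn":[0,0,0]},{"slide":[0,0,0],"turn":[0,0,0]},{"slide":[0,0,0],"turn":[0,0,0]}]'

```text
t: 8.65
tool_pos: [0.5556, 0.1621, 0.2732]
orientation: [3.139, 0.129, -0.002]
force: [0.4, 0.1, -0.1]
opening: 0.0421
```

arm_command --motion '[{"slide":[0,0,0],"turn":[0,0,0]},{"slide":[0,0,0],"turn":[0,0,0]},{"slide":[0,0,0],"turn":[0,0,0]},{"slide":[0,0,0],"turn":[0,0,0]},{"slide":[0,0,0],"turn":[0,0,0]}]' --gripper 0 --grip_force 8

```text
t: 9.07
tool_pos: [0.5561, 0.1616, 0.2739]
orientation: [-3.139, -0.127, -0.002]
force: [-1.1, -0.4, -0.4]
opening: 0.0132
```

```bash
python3 - <<'E'
from h import *
go([.5557,.1623,.1055],.08)
s=robot.read_state();p=s["tool_pos"]-[0,0,.167]
jx,jy=w2j(p);q0=np.arctan2(p[2]-.04,.06-jx);print("q0",q0,np.hypot(p[2]-.04,.06-jx),jy)
q=np.linspace(q0,-.02,16);X=.06-.07*np.cos(q);Z=.04+.07*np.sin(q)
X[0],Z[0]=jx,p[2]
print(np.c_[np.diff(X)/.4,-np.diff(Z)/.4].round(3).tolist())
c=cam("scene");crop(c["pixels"],220,60,150,130,5,"s7.png")
E
```

```text
turn shares [-0.    -0.002  0.002] slide(now axes) [-0.0009 -0.0017  0.0034] slide(after turn) [-0.0009 -0.0017  0.0034] tcp [0.5561 0.1616 0.2739] yaw 0.081 F [-1.1  -0.35 -0.39] open 0.0132 t 9.07
q0 1.9255946944583953 0.07131952293518451 0.1363032396116071
[[-0.023, -0.003], [-0.022, -0.004], [-0.023, -0.001], [-0.023, 0.002], [-0.022, 0.005], [-0.021, 0.008], [-0.02, 0.011], [-0.018, 0.013], [-0.017, 0.015], [-0.014, 0.017], [-0.012, 0.019], [-0.01, 0.021], [-0.007, 0.022], [-0.004, 0.022], [-0.001, 0.023]]
```

View pics/s7.png

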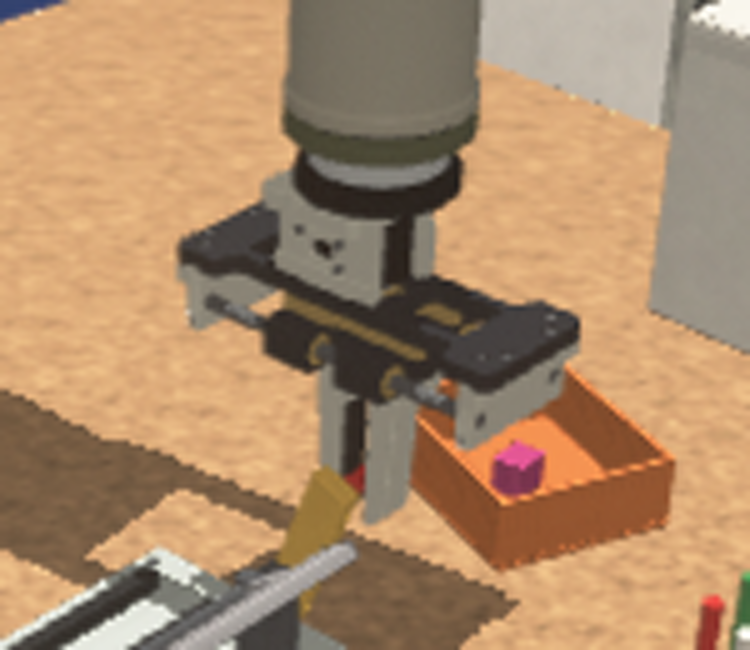

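Gripped: the opening is 13 mm on the 12 mm handle. I'll carry it round.

arm_command --motion '[{"slide":[-0.023,0,-0.003],"turn":[0,0,0]},{"slide":[-0.022,0,-0.004],"turn":[0,0,0]},{"slide":[-0.023,0,-0.001],"turn":[0,0,0]},{"slide":[-0.023,0,0.002],"turn":[0,0,0]},{"slide":[-0.022,0,0.005],"turn":[0,0,0]}]'

```text
t: 9.53
tool_pos: [0.5106, 0.158, 0.2745]
orientation: [-3.139, -0.127, -0.003]
force: [2.5, 1.7, 1.5]
opening: 0.0116
```

arm_command --motion '[{"slide":[-0.021,0,0.008],"turn":[0,0,0]},{"slide":[-0.02,0,0.011],"turn":[0,0,0]},{"slide":[-0.018,0,0.013],"turn":[0,0,0]},{"slide":[-0.017,0,0.015],"turn":[0,0,0]},{"slide":[-0.014,0,0.017],"turn":[0,0,0]}]'

```text
t: 9.95
tool_pos: [0.4743, 0.155, 0.2475]
orientation: [-3.139, -0.127, -0.0]
force: [2.1, 1.2, 1.4]
opening: 0.0118
```

```bash
python3 - <<'E'
from h import *
s=robot.read_state();p=s["tool_pos"]-[0,0,.167];jx,jy=w2j(p);print(jx,p[2],s["opening"],s["force"],np.arctan2(p[2]-.04,.06-jx),np.hypot(p[2]-.04,.06-jx))
E
```

```text
0.002689114704528959 0.08048468598796121 0.011778535378913114 [2.08794891 1.23111133 1.38233876] 0.6150115840584305 0.07016799393522992
```

arm_command --motion '[{"slide":[-0.012,0,0.019],"turn":[0,0,0]},{"slide":[-0.01,0,0.021],"turn":[0,0,0]},{"slide":[-0.007,0,0.022],"turn":[0,0,0]},{"slide":[-0.004,0,0.022],"turn":[0,0,0]},{"slide":[-0.001,0,0.023],"turn":[0,0,0]}]'

```text
t: 10.37
tool_pos: [0.4618, 0.154, 0.205]
orientation: [-3.139, -0.127, -0.002]
force: [-1.1, 0.8, 14.4]
opening: 0.0113
```

```bash
python3 - <<'E'
from h import *
s=robot.read_state();p=s["tool_pos"]-[0,0,.167];jx,jy=w2j(p);print(jx,p[2],s["opening"],s["force"],np.arctan2(p[2]-.04,.06-jx),np.hypot(p[2]-.04,.06-jx))
c=cam("scene");crop(c["pixels"],220,80,150,130,5,"s8.png")
E
```

```text
-0.009835716541360876 0.03799382878681681 0.011323995521673676 [-1.08891095  0.80485176 14.39131113] -0.028719110039224484 0.06986452624745916
```

View pics/s8.png

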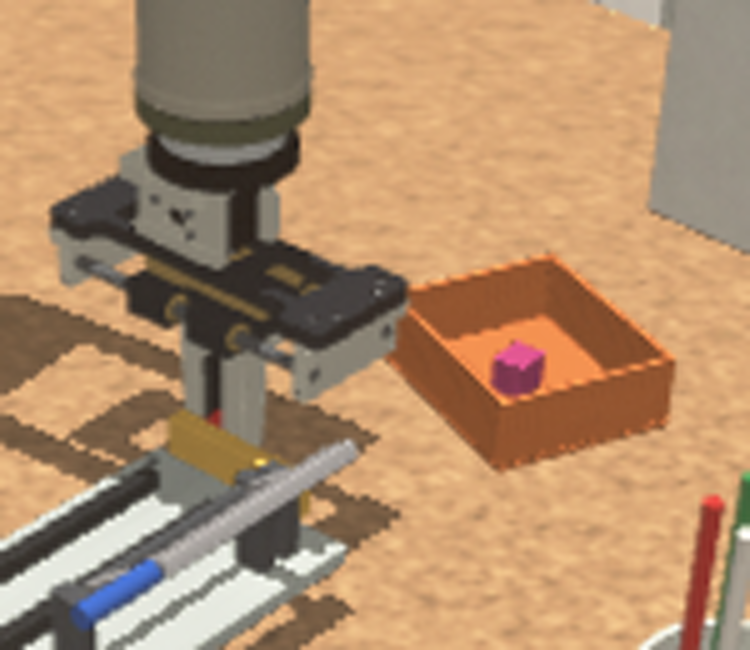

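arm_command --motion '[{"slide":[0,0,0],"turn":[0,0,0]},{"slide":[0,0,0],"turn":[0,0,0]},{"slide":[0,0,-0.05],"turn":[0,0,0]},{"slide":[0,0,-0.1],"turn":[0,0,0]},{"slide":[0,0,-0.1],"turn":[0,0,0]}]' --gripper 30

```text
t: 10.83
tool_pos: [0.4598, 0.1535, 0.3035]
orientation: [3.138, 0.127, -0.011]
force: [1.1, 0.4, 0.7]
opening: 0.0275
```

arm_command --motion '[{"slide":[0,0.05,-0.08],"turn":[0,0,0]},{"slide":[0,0.1,-0.02],"turn":[0,0,0]},{"slide":[0,0.1,0],"turn":[0,0,0]},{"slide":[0,0.1,0],"turn":[0,0,0]},{"slide":[0,0.1,0],"turn":[0,0,0]}]' --gripper 50

```text
t: 11.25
tool_pos: [0.4754, -0.0271, 0.345]
orientation: [3.139, 0.128, -0.001]
force: [0.6, -0.1, 0.3]
opening: 0.0458
```

arm_command --motion '[{"slide":[0,0.1,0],"turn":[0,0,0]},{"slide":[0,0.1,0],"turn":[0,0,0]},{"slide":[0,0.1,0],"turn":[0,0,0]},{"slide":[0,0.1,0],"turn":[0,0,0]},{"slide":[0,0.1,0],"turn":[0,0,0]}]'

```text
t: 11.67
tool_pos: [0.4914, -0.2268, 0.3443]
orientation: [-3.138, -0.127, 0.003]
force: [0.2, -0.2, -0.4]
opening: 0.0464
```

```bash
python3 - <<'E'
from h import *
t=cam("top");s=cam("scene");w=cam("wrist")
go([.4218,-.3065,.19],-.15)
cv2.imwrite("pics/w9.png",w["pixels"]);crop(t["pixels"],160,150,290,150,2.7,"t9.png");crop(s["pixels"],170,130,190,115,4,"s9.png")
E
```

```text
turn shares [-0.002  0.005  0.453] slide(now axes) [-0.1888  0.1838 -0.0323] slide(after turn) [-0.1425  0.2216 -0.0325] tcp [ 0.4914 -0.2274  0.344 ] yaw 0.0767 F [1.2  0.33 0.04] open 0.0464 t 11.82
```

View pics/w9.png

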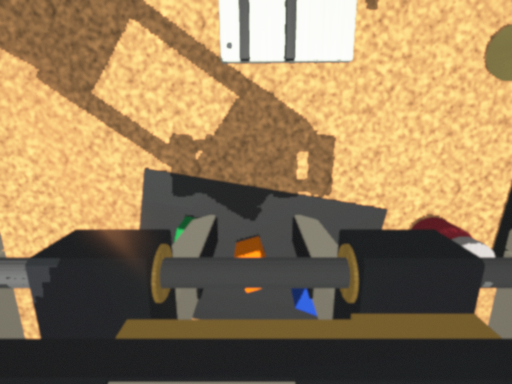

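View pics/t9.png

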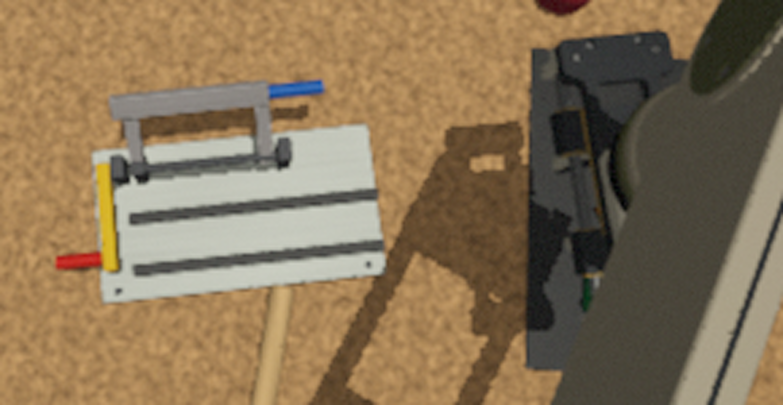

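View pics/s9.png

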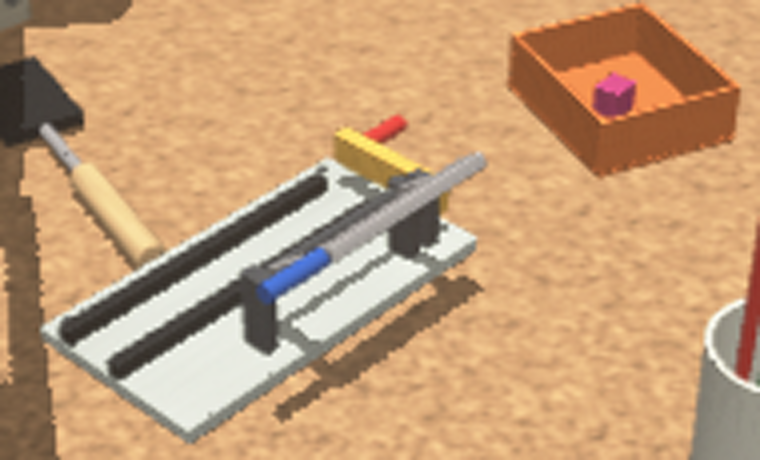

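```bash
python3 - <<'E'
from h import *
s=cam("scene");crop(s["pixels"],20,150,170,190,3,"s10.png")
for k in("green","orange","blue"):print(k,[b for b in blobs(s["pixels"],k) if b[0][0]<180 and b[0][1]>200])
go([.4218,-.3065,.19],-.15)
E
```

```text
green [((np.float64(97.2), np.float64(239.8)), (84, 227, 27, 27, 469))]
orange [((np.float64(103.5), np.float64(262.8)), (89, 248, 29, 30, 574))]
blue [((np.float64(108.4), np.float64(289.3)), (94, 275, 30, 30, 642))]
turn shares [-0.003  0.005  0.457] slide(now axes) [-0.1898  0.1876 -0.0325] slide(after turn) [-0.1423  0.2257 -0.0326] tcp [ 0.4916 -0.2257  0.3439] yaw 0.0784 F [-0.23  0.19 -0.06] open 0.0467 t 11.87
```

View pics/s10.png

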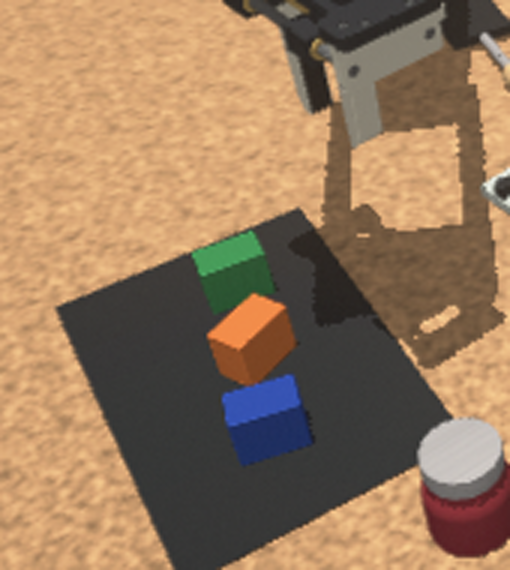

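arm_command --motion '[{"slide":[0,0,0],"turn":[0,0,0.23]},{"slide":[0,0,0],"turn":[0,0,0.227]},{"slide":[-0.048,0.075,0],"turn":[0,0,0]},{"slide":[-0.048,0.076,0],"turn":[0,0,0]},{"slide":[-0.047,0.075,0],"turn":[0,0,0]}]'

```text
t: 12.28
tool_pos: [0.4219, -0.3044, 0.3446]
orientation: [-3.132, 0.225, 0.002]
force: [0.4, -0.8, 0.9]
opening: 0.0468
```

```bash
python3 - <<'E'
from h import *
s=cam("scene");crop(s["pixels"],20,150,170,190,3,"s11.png")
w=cam("wrist");cv2.imwrite("pics/w11.png",w["pixels"])
go([.4218,-.3065,.038],-.15)
E
```

```text
turn shares [0.001 0.004 0.001] slide(now axes) [ 0.0046 -0.0022  0.3493] slide(after turn) [ 0.004  -0.002   0.3493] tcp [ 0.4201 -0.3071  0.3447] yaw -0.1495 F [ 0.1  -0.26  0.55] open 0.0463 t 12.38
```

View pics/s11.png

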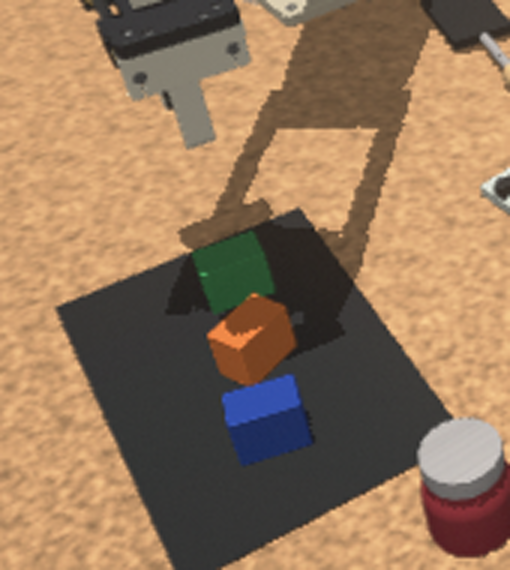

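View pics/w11.png

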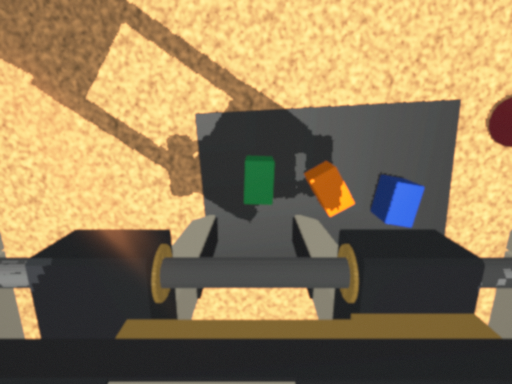

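```bash
python3 - <<'E'
from h import *
w=cam("wrist");i=w["pixels"]
for k in("green","orange","blue"):
    m=mask(i,k);m[230:]=0
    r=cv2.minAreaRect(cv2.findNonZero(m));P=np.array([onz(w,p,.043) for p in cv2.boxPoints(r)]);print(k,r,P.mean(0).round(4),[np.linalg.norm(P[j]-P[j-1]).round(3) for j in range(4)])
E
```

```text
green ((257.5, 181.5), (49.0, 31.0), 90.0) [ 0.4237 -0.3034  0.043 ] [np.float64(0.051), np.float64(0.031), np.float64(0.051), np.float64(0.032)]
orange ((327.4384460449219, 189.89231872558594), (52.09458541870117, 31.380783081054688), 60.2551155090332) [ 0.4933 -0.3227  0.043 ] [np.float64(0.056), np.float64(0.031), np.float64(0.056), np.float64(0.032)]
blue ((394.73583984375, 202.9245147705078), (45.878421783447266, 48.35091018676758), 15.945395469665527) [ 0.5608 -0.3469  0.043 ] [np.float64(0.05), np.float64(0.05), np.float64(0.048), np.float64(0.051)]
```

arm_command --motion '[{"slide":[0.005,0,0.09],"turn":[0,0,0]},{"slide":[0,0,0.1],"turn":[0,0,0]},{"slide":[0,0,0.08],"turn":[0,0,0]},{"slide":[0,0,0.05],"turn":[0,0,0]},{"slide":[0,0,0.029],"turn":[0,0,0]}]'

```text
t: 12.85
tool_pos: [0.4239, -0.3031, 0.2019]
orientation: [-3.129, 0.228, 0.007]
force: [0.2, -0.4, -0.0]
opening: 0.0468
```

arm_command --motion '[{"slide":[0,0,0],"turn":[0,0,0]},{"slide":[0,0,0],"turn":[0,0,0]},{"slide":[0,0,0],"turn":[0,0,0]},{"slide":[0,0,0],"turn":[0,0,0]},{"slide":[0,0,0],"turn":[0,0,0]}]' --gripper 0 --grip_force 25

```text
t: 13.27
tool_pos: [0.425, -0.3066, 0.2073]
orientation: [3.131, -0.231, 0.004]
force: [-0.0, 0.3, 2.1]
opening: 0.0299
```

```bash
python3 - <<'E'
from h import *
go([.4218,-.3065,.038],-.15)
s=cam("scene");crop(s["pixels"],20,150,170,190,3,"s12.png")
E
```

```text
turn shares [ 0.003 -0.005  0.005] slide(now axes) [-0.008   0.001   0.0056] slide(after turn) [-0.008   0.001   0.0056] tcp [ 0.425  -0.3066  0.2073] yaw -0.1474 F [-0.05  0.31  2.11] open 0.0299 t 13.27
```

View pics/s12.png

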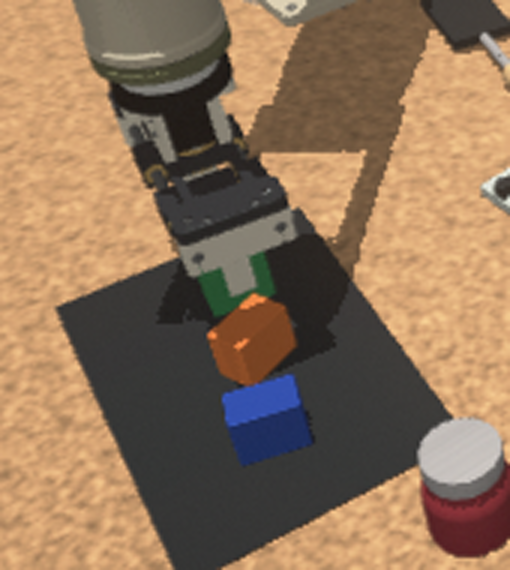

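arm_command --motion '[{"slide":[0,0,-0.03],"turn":[0,0,0]},{"slide":[0,0,-0.07],"turn":[0,0,0]},{"slide":[0,0,-0.09],"turn":[0,0,-0.153]},{"slide":[0,0,-0.06],"turn":[0,0,-0.153]},{"slide":[0,0,-0.02],"turn":[0,0,-0.154]}]'

```text
t: 13.73
tool_pos: [0.4253, -0.3071, 0.3199]
orientation: [3.133, 0.135, 0.009]
force: [0.9, -0.6, -0.4]
opening: 0.0298
```

```bash
python3 - <<'E'
from h import *
print(j2w(0,.072));go([*j2w(0,.072),.12],.08)
E
```

```text
[0.47674614 0.09076972]
turn shares [ 0.011 -0.011  0.012] slide(now axes) [ 0.2132 -0.9805  0.0778] slide(after turn) [ 0.2078 -0.9813  0.0822] tcp [ 0.4253 -0.3071  0.3199] yaw 0.086 F [ 0.91 -0.56 -0.44] open 0.0298 t 13.73
```

arm_command --motion '[{"slide":[0.021,-0.098,0],"turn":[0,0,0.012]},{"slide":[0.021,-0.098,0],"turn":[0,0,0]},{"slide":[0.021,-0.098,0],"turn":[0,0,0]},{"slide":[0.021,-0.098,0],"turn":[0,0,0]},{"slide":[0.021,-0.098,0],"turn":[0,0,0]}]'

```text
t: 14.15
tool_pos: [0.4507, -0.1059, 0.3148]
orientation: [3.139, 0.118, 0.002]
force: [0.3, -1.0, -0.6]
opening: 0.0301
```

arm_command --motion '[{"slide":[0.021,-0.098,0],"turn":[0,0,0]},{"slide":[0.021,-0.098,0],"turn":[0,0,0]},{"slide":[0.021,-0.098,0],"turn":[0,0,0]},{"slide":[0.021,-0.098,0],"turn":[0,0,0]},{"slide":[0.02,-0.09,0],"turn":[0,0,0]}]'

```text
t: 14.57
tool_pos: [0.4774, 0.0901, 0.3149]
orientation: [-3.139, -0.12, -0.002]
force: [1.0, -0.2, -1.3]
opening: 0.0298
```

arm_command --motion '[{"slide":[0,0,0],"turn":[0,0,0]},{"slide":[0,0,0],"turn":[0,0,0]},{"slide":[0,0,0.04],"turn":[0,0,0]},{"slide":[0,0,0.04],"turn":[0,0,0]},{"slide":[0,0,0],"turn":[0,0,0]}]'

```text
t: 14.98
tool_pos: [0.4764, 0.0867, 0.2791]
orientation: [3.139, 0.118, -0.007]
force: [-0.8, 1.1, -2.0]
opening: 0.03
```

```bash
python3 - <<'E'
from h import *
go([*j2w(0,.072),.0493],.08)
s=cam("scene");crop(s["pixels"],170,60,190,150,4,"s13.png")
t=cam("top");crop(t["pixels"],160,165,160,110,5,"t13.png")
w=cam("wrist");cv2.imwrite("pics/w13.png",w["pixels"])
E
```

```text
turn shares [ 0.001  0.009 -0.009] slide(now axes) [ 0.0023 -0.0102  0.1569] slide(after turn) [ 0.0017 -0.0101  0.1569] tcp [0.4764 0.0867 0.2791] yaw 0.0753 F [-0.81  1.09 -1.97] open 0.03 t 14.98
```

View pics/s13.png

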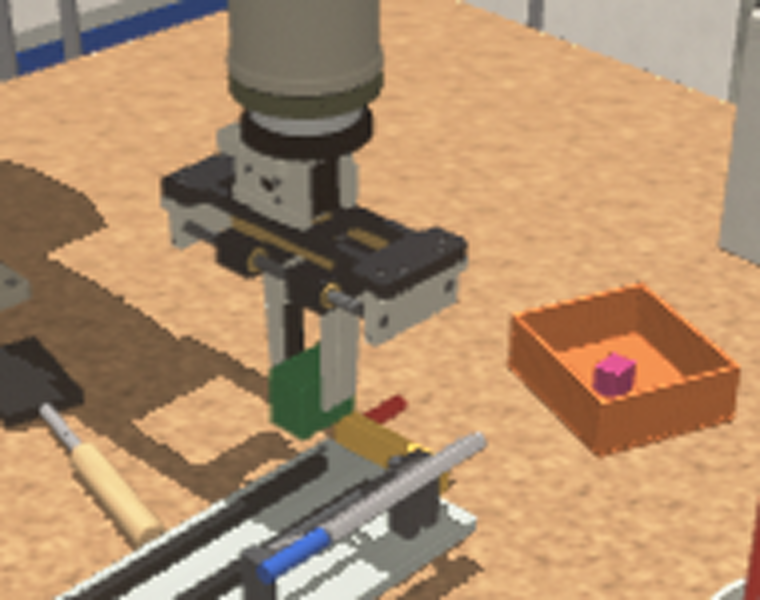

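View pics/w13.png

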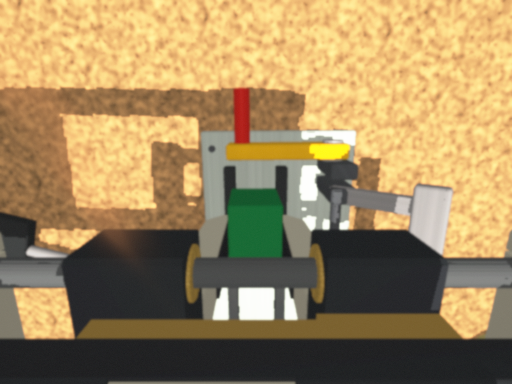

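arm_command --motion '[{"slide":[0.002,0,0.04],"turn":[0,0,0]},{"slide":[0,0,0.04],"turn":[0,0,0]},{"slide":[0,0,0.03],"turn":[0,0,0]},{"slide":[0,0,0],"turn":[0,0,0]},{"slide":[0,0,0],"turn":[0,0,0]}]'

```text
t: 15.55
tool_pos: [0.4784, 0.0877, 0.2376]
orientation: [3.139, 0.119, -0.002]
force: [-0.1, -0.4, -0.5]
opening: 0.0298
```

```bash
python3 - <<'E'
from h import *
go([*j2w(0,.072),.0493],.08)
s=cam("scene");crop(s["pixels"],200,110,140,100,5,"s14.png")
w=cam("wrist");cv2.imwrite("pics/w14.png",w["pixels"])
E
```

```text
turn shares [ 0.     0.002 -0.008] slide(now axes) [-0.0034 -0.0079  0.0533] slide(after turn) [-0.0034 -0.0079  0.0533] tcp [0.4784 0.0877 0.2376] yaw 0.0761 F [-0.1  -0.43 -0.46] open 0.0298 t 15.55
```

View pics/s14.png

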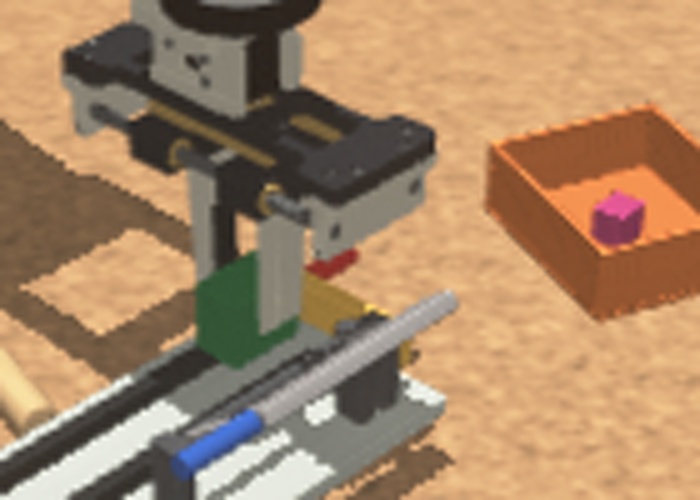

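View pics/w14.png

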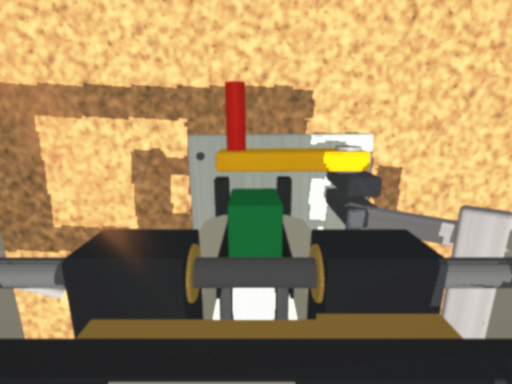

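arm_command --motion '[{"slide":[-0.0035,0,0.01],"turn":[0,0,-0.005]},{"slide":[0,0,0.02],"turn":[0,0,0]},{"slide":[0,0,0.012],"turn":[0,0,0]},{"slide":[0,0,0],"turn":[0,0,0]},{"slide":[0,0,0],"turn":[0,0,0]}]'

```text
t: 16.07
tool_pos: [0.4767, 0.0879, 0.22]
orientation: [3.139, 0.124, -0.002]
force: [-0.3, -0.4, -1.0]
opening: 0.03
```

```bash
python3 - <<'E'
from h import *
go([*j2w(0,.072),.0493],.08)
w=cam("wrist");crop(w["pixels"],150,100,240,150,3.3,"w15.png")
E
```

```text
turn shares [ 0.     0.003 -0.002] slide(now axes) [ 0.0008 -0.0072  0.0093] slide(after turn) [ 0.0007 -0.0072  0.0093] tcp [0.4767 0.0879 0.22  ] yaw 0.0791 F [-0.29 -0.35 -0.95] open 0.03 t 16.07
```

View pics/w15.png

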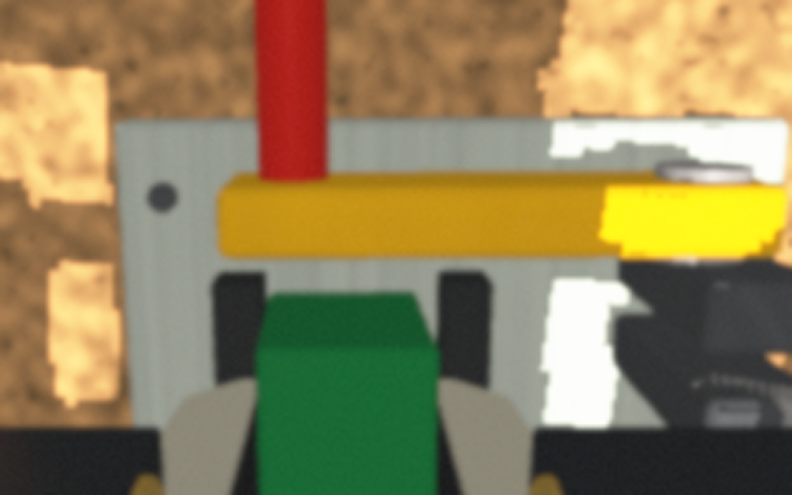

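arm_command --motion '[{"slide":[0.005,0,0],"turn":[0,0,0]},{"slide":[0,0,0.004],"turn":[0,0,0]},{"slide":[0,0,0.005],"turn":[0,0,0]},{"slide":[0,-0.012,0],"turn":[0,0,0]},{"slide":[0,-0.012,0],"turn":[0,0,0]}]'

```text
t: 16.53
tool_pos: [0.4782, 0.0978, 0.217]
orientation: [-3.139, -0.123, 0.001]
force: [-0.6, 0.3, -1.2]
opening: 0.0297
```

arm_command --motion '[{"slide":[0,-0.003,0],"turn":[0,0,0]},{"slide":[0,0,0],"turn":[0,0,0]},{"slide":[0,0,0],"turn":[0,0,0]},{"slide":[0,0,0],"turn":[0,0,0]},{"slide":[0,0,0],"turn":[0,0,0]}]'

```text
t: 16.95
tool_pos: [0.4782, 0.0988, 0.2172]
orientation: [3.139, 0.124, 0.0]
force: [-0.5, -0.9, -0.3]
opening: 0.0302
```

```bash
sed -i 's/^JO=.*/JO=np.array([0.4845,0.019]);JY=0.080/' h.py; python3 - <<'E'
from h import *
go([*j2w(0,.082),.0493],.08)
w=cam("wrist");crop(w["pixels"],150,100,240,150,3.3,"w16.png")
E
```

```text
turn shares [ 0.    -0.    -0.002] slide(now axes) [-0.0004 -0.0049  0.0022] slide(after turn) [-0.0004 -0.0049  0.0022] tcp [0.4782 0.0988 0.2172] yaw 0.079 F [-0.46 -0.89 -0.31] open 0.0302 t 16.95
```

View pics/w16.png

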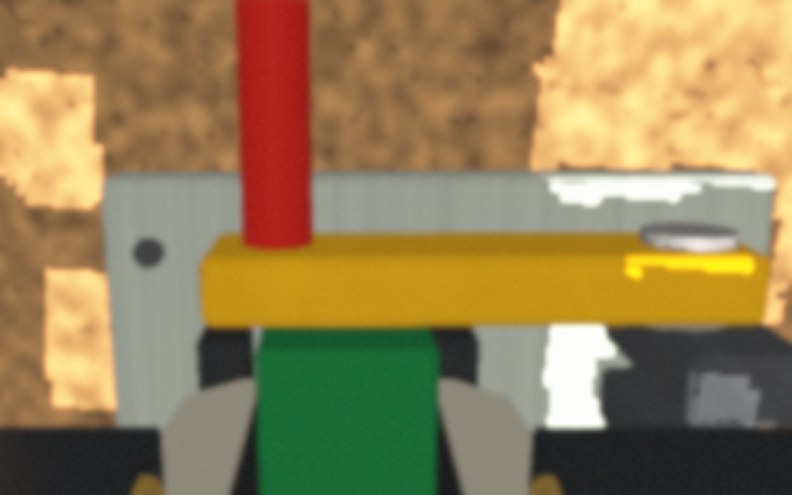

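arm_command --motion '[{"slide":[0,-0.004,0.002],"turn":[0,0,0]},{"slide":[0,-0.003,0],"turn":[0,0,0]},{"slide":[0,0,0],"turn":[0,0,0]},{"slide":[0,0,0],"turn":[0,0,0]},{"slide":[0,0,0],"turn":[0,0,0]}]'

```text
t: 17.42
tool_pos: [0.4781, 0.1016, 0.2164]
orientation: [3.139, 0.124, 0.0]
force: [1.0, -0.9, -0.7]
opening: 0.0298
```

```bash
python3 - <<'E'
from h import *
go([*j2w(0,.082),.0493],.08)
w=cam("wrist");crop(w["pixels"],150,100,240,150,3.3,"w17.png")
E
```

```text
turn shares [ 0.    -0.    -0.002] slide(now axes) [-0.0005  0.0021  0.0001] slide(after turn) [-0.0005  0.0021  0.0001] tcp [0.4781 0.1016 0.2164] yaw 0.079 F [ 1.03 -0.93 -0.65] open 0.0298 t 17.42
```

View pics/w17.png

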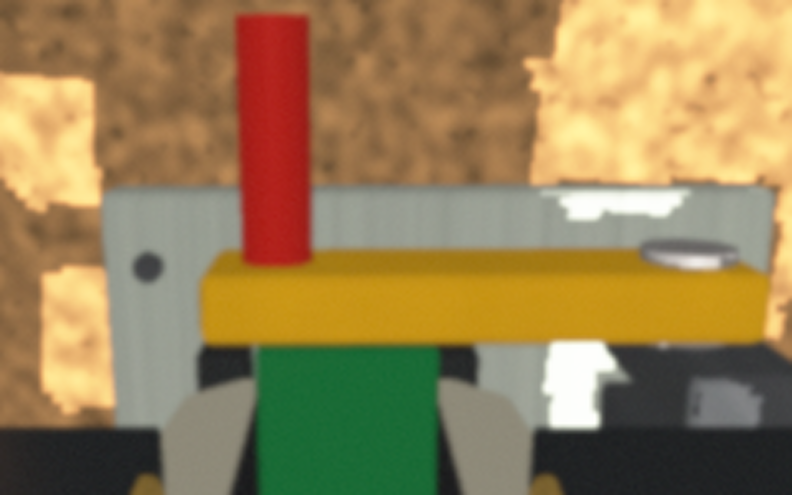

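arm_command --motion '[{"slide":[0,-0.002,0],"turn":[0,0,0]},{"slide":[0,0,0],"turn":[0,0,0]},{"slide":[0,0,0],"turn":[0,0,0]},{"slide":[0,0,0],"turn":[0,0,0]},{"slide":[0,0,0],"turn":[0,0,0]}]' --gripper 46

```text
t: 17.88
tool_pos: [0.478, 0.1025, 0.2164]
orientation: [-3.139, -0.124, -0.0]
force: [-0.1, -0.3, -0.2]
opening: 0.043
```

arm_command --motion '[{"slide":[0,0,-0.03],"turn":[0,0,0]},{"slide":[0,0,-0.07],"turn":[0,0,0]},{"slide":[0,0,-0.1],"turn":[0,0,0]},{"slide":[0,0.03,-0.08],"turn":[0,0,0]},{"slide":[0,0.08,-0.04],"turn":[0,0,0]}]'

```text
t: 18.3
tool_pos: [0.4822, 0.0604, 0.3503]
orientation: [-3.138, -0.129, -0.011]
force: [0.7, -0.8, 0.3]
opening: 0.0428
```

arm_command --motion '[{"slide":[0,0.1,0],"turn":[0,0,0]},{"slide":[0,0.1,0],"turn":[0,0,0]},{"slide":[0,0.1,0],"turn":[0,0,0]},{"slide":[0,0.1,0],"turn":[0,0,0]},{"slide":[0,0.1,0],"turn":[0,0,0]}]' --gripper 50

```text
t: 18.72
tool_pos: [0.4969, -0.1427, 0.3457]
orientation: [3.139, 0.124, 0.002]
force: [1.2, 0.5, -0.1]
opening: 0.0468
```

```bash
python3 - <<'E'
from h import *
go([.4955,-.3272,.19],.37)
t=cam("top");crop(t["pixels"],160,150,290,150,2.7,"t18.png")
s=cam("scene");crop(s["pixels"],20,130,330,210,2.4,"s18.png")
for c in (t,s):
  for k in("green","orange","blue"):print(k,blobs(c["pixels"],k,150))
E
```

```text
turn shares [ 0.001 -0.003 -0.582] slide(now axes) [-0.04    0.4596 -0.028 ] slide(after turn) [-0.1701  0.4288 -0.0282] tcp [ 0.4969 -0.1427  0.3457] yaw 0.0792 F [ 1.16  0.53 -0.12] open 0.0468 t 18.72
green [((np.float64(212.6), np.float64(238.8)), (203, 232, 21, 15, 274))]
orange [((np.float64(109.1), np.float64(226.9)), (78, 194, 67, 66, 1004))]
blue [((np.float64(505.2), np.float64(150.0)), (493, 143, 19, 17, 154))]
green []
orange [((np.float64(328.0), np.float64(151.9)), (299, 131, 56, 42, 1059)), ((np.float64(103.5), np.float64(262.8)), (89, 248, 29, 30, 576))]
blue [((np.float64(213.3), np.float64(62.8)), (191, 55, 49, 18, 196)), ((np.float64(48.3), np.float64(115.7)), (2, 99, 98, 35, 584)), ((np.float64(413.2), np.float64(206.4)), (406, 199, 16, 16, 177)), ((np.float64(108.4), np.float64(289.4)), (94, 275, 30, 30, 640))]
```

View pics/t18.png

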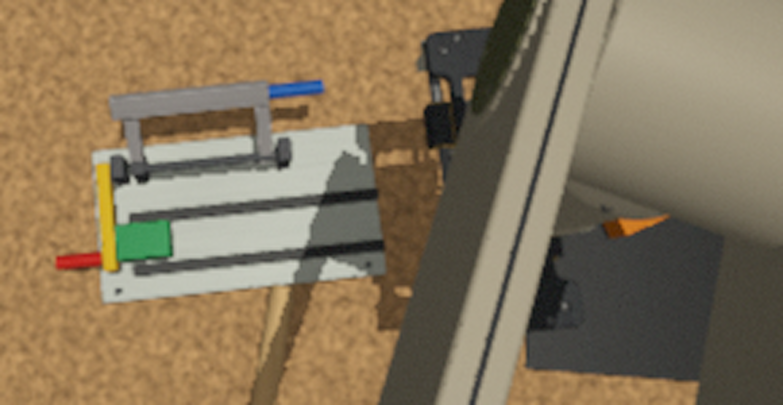

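View pics/s18.png

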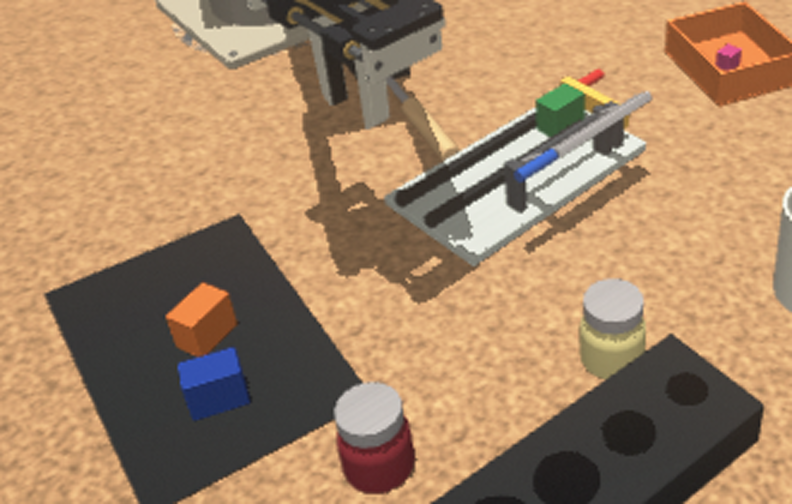

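arm_command --motion '[{"slide":[0,0.09,0],"turn":[0,0,0]},{"slide":[0,0.09,0],"turn":[0,0,-0.194]},{"slide":[0,0,0],"turn":[0,0,-0.194]},{"slide":[0,0,0],"turn":[0,0,-0.194]},{"slide":[0,0,0],"turn":[0,0,0]}]'

```text
t: 19.23
tool_pos: [0.5028, -0.2126, 0.3449]
orientation: [-3.087, -0.584, -0.0]
force: [-0.0, 0.2, 0.7]
opening: 0.0463
```

```bash
python3 - <<'E'
from h import *
go([.497,-.327,.038],.37)
E
```

```text
turn shares [-0.    -0.     0.007] slide(now axes) [-0.1181  0.261   0.3498] slide(after turn) [-0.1171  0.2614  0.3499] tcp [ 0.5028 -0.2126  0.3449] yaw 0.3737 F [-0.04  0.16  0.75] open 0.0463 t 19.23
```

arm_command --motion '[{"slide":[-0.039,0.087,0],"turn":[0,0,0]},{"slide":[-0.039,0.087,0],"turn":[0,0,0]},{"slide":[-0.04,0.087,0],"turn":[0,0,0]},{"slide":[0,0,0.05],"turn":[0,0,0]},{"slide":[0,0,0.05],"turn":[0,0,0]}]'

```text
t: 19.65
tool_pos: [0.4971, -0.3287, 0.3062]
orientation: [3.086, 0.568, 0.004]
force: [0.0, 0.9, -0.6]
opening: 0.0468
```

```bash
python3 - <<'E'
from h import *
go([.497,-.327,.038],.37)
w=cam("wrist");cv2.imwrite("pics/w19.png",w["pixels"])
E
```

```text
turn shares [ 0.007 -0.004 -0.011] slide(now axes) [ 0.0008 -0.005   0.2529] slide(after turn) [ 0.0014 -0.0041  0.253 ] tcp [ 0.4971 -0.3287  0.3062] yaw 0.3643 F [ 0.03  0.94 -0.6 ] open 0.0468 t 19.65
```

View pics/w19.png

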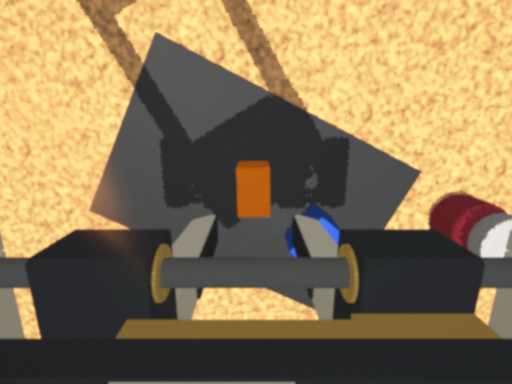

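The amber bar is at (253,190), lined up with the jaws and clear of the blue one, so I'll descend.

arm_command --motion '[{"slide":[0,0,0.07],"turn":[0,0,0]},{"slide":[0,0,0.08],"turn":[0,0,0]},{"slide":[0,0,0.06],"turn":[0,0,0]},{"slide":[0,0,0.038],"turn":[0,0,0]},{"slide":[0,0,0],"turn":[0,0,0]}]'

```text
t: 20.12
tool_pos: [0.4954, -0.3247, 0.2015]
orientation: [-3.083, -0.575, 0.007]
force: [-0.2, 0.5, -0.7]
opening: 0.0465
```

arm_command --motion '[{"slide":[0,0,0],"turn":[0,0,0]},{"slide":[0,0,0],"turn":[0,0,0]},{"slide":[0,0,0],"turn":[0,0,0]},{"slide":[0,0,0],"turn":[0,0,0]},{"slide":[0,0,0],"turn":[0,0,0]}]' --gripper 0 --grip_force 25

```text
t: 20.53
tool_pos: [0.4975, -0.3274, 0.2075]
orientation: [3.086, 0.577, 0.004]
force: [-1.3, 2.3, 6.9]
opening: 0.0299
```

```bash
python3 - <<'E'
from h import *
go([.497,-.327,.038],.37)
E
```

```text
turn shares [ 0.005 -0.004 -0.001] slide(now axes) [-0.0008 -0.0014  0.0062] slide(after turn) [-0.0008 -0.0014  0.0062] tcp [ 0.4975 -0.3274  0.2075] yaw 0.3697 F [-1.31  2.32  6.92] open 0.0299 t 20.53
```

arm_command --motion '[{"slide":[0,0,-0.03],"turn":[0,0,0]},{"slide":[0,0,-0.07],"turn":[0,0,0]},{"slide":[0,0,-0.09],"turn":[0,0,0.193]},{"slide":[0,0,-0.06],"turn":[0,0,0.193]},{"slide":[0,0,-0.02],"turn":[0,0,0.193]}]'

```text
t: 20.95
tool_pos: [0.4977, -0.3279, 0.3199]
orientation: [3.134, 0.118, 0.01]
force: [0.3, -1.1, -0.4]
opening: 0.0299
```

```bash
python3 - <<'E'
from h import *
go([*j2w(0,.028),.12],.08)
E
```

```text
turn shares [ 0.011 -0.012 -0.009] slide(now axes) [ 0.0316 -0.9378  0.0773] slide(after turn) [ 0.0363 -0.9372  0.0823] tcp [ 0.4977 -0.3279  0.3199] yaw 0.0756 F [ 0.29 -1.09 -0.37] open 0.0299 t 20.95
```

arm_command --motion '[{"slide":[0.004,-0.094,0],"turn":[0,0,0]},{"slide":[0.004,-0.094,0],"turn":[0,0,0]},{"slide":[0.004,-0.094,0],"turn":[0,0,0]},{"slide":[0.004,-0.094,0],"turn":[0,0,0]},{"slide":[0.004,-0.094,0],"turn":[0,0,0]}]'

```text
t: 21.37
tool_pos: [0.489, -0.1375, 0.3143]
orientation: [3.139, 0.125, 0.002]
force: [0.7, 0.4, -1.2]
opening: 0.0299
```

arm_command --motion '[{"slide":[0.004,-0.094,0],"turn":[0,0,0]},{"slide":[0.004,-0.094,0],"turn":[0,0,0]},{"slide":[0.004,-0.094,0],"turn":[0,0,0]},{"slide":[0.004,-0.094,0],"turn":[0,0,0]},{"slide":[0.002,-0.08,0],"turn":[0,0,0]}]'

```text
t: 21.78
tool_pos: [0.4815, 0.0456, 0.3144]
orientation: [-3.139, -0.127, -0.002]
force: [-0.5, 1.1, -1.6]
opening: 0.0298
```

arm_command --motion '[{"slide":[0,0,0],"turn":[0,0,0]},{"slide":[0,0,0.05],"turn":[0,0,0]},{"slide":[0,0,0.08],"turn":[0,0,0]},{"slide":[0,0,0.06],"turn":[0,0,0]},{"slide":[0,0,0],"turn":[0,0,0]}]'

```text
t: 22.2
tool_pos: [0.4796, 0.043, 0.2329]
orientation: [-3.139, -0.126, 0.012]
force: [-0.4, -0.3, -1.1]
opening: 0.0298
```

```bash
python3 - <<'E'
from h import *
go([*j2w(0,.028),.0495],.08)
w=cam("wrist");crop(w["pixels"],130,70,260,180,3,"w20.png")
E
```

```text
turn shares [-0.001  0.015  0.001] slide(now axes) [ 0.0078 -0.0091  0.0409] slide(after turn) [ 0.0075 -0.0091  0.0409] tcp [0.4796 0.043  0.2329] yaw 0.0804 F [-0.37 -0.29 -1.14] open 0.0298 t 22.2
```

View pics/w20.png

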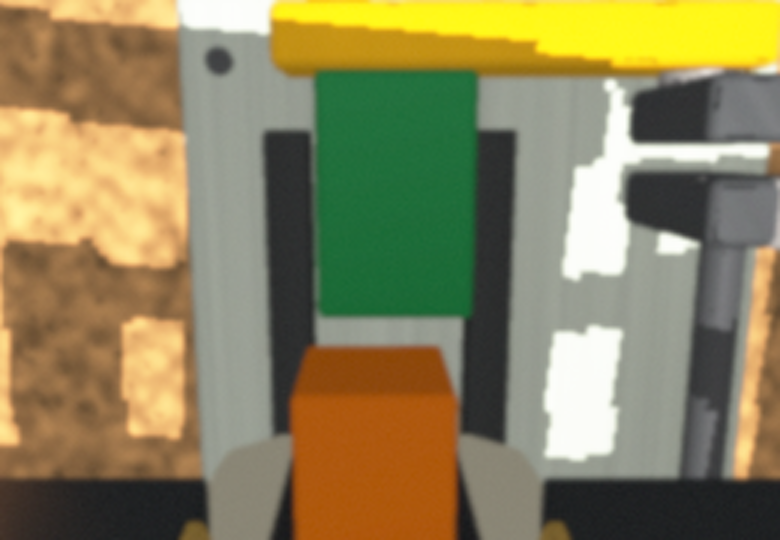

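arm_command --motion '[{"slide":[0.0085,0,0],"turn":[0,0,0]},{"slide":[0,0,0],"turn":[0,0,0]},{"slide":[0,0,0],"turn":[0,0,0]},{"slide":[0,0,0],"turn":[0,0,0]},{"slide":[0,0,0],"turn":[0,0,0]}]'

```text
t: 22.67
tool_pos: [0.4859, 0.0436, 0.2383]
orientation: [3.139, 0.126, 0.003]
force: [-0.5, -0.1, -0.6]
opening: 0.0298
```

```bash
python3 - <<'E'
from h import *
go([*j2w(0,.028),.0495],.08)
w=cam("wrist");crop(w["pixels"],130,70,260,180,3,"w21.png")
E
```

```text
turn shares [ 0.    -0.004  0.001] slide(now axes) [-0.0085 -0.009   0.0545] slide(after turn) [-0.0084 -0.0089  0.0545] tcp [0.4859 0.0436 0.2383] yaw 0.0804 F [-0.49 -0.12 -0.56] open 0.0298 t 22.67
```

View pics/w21.png

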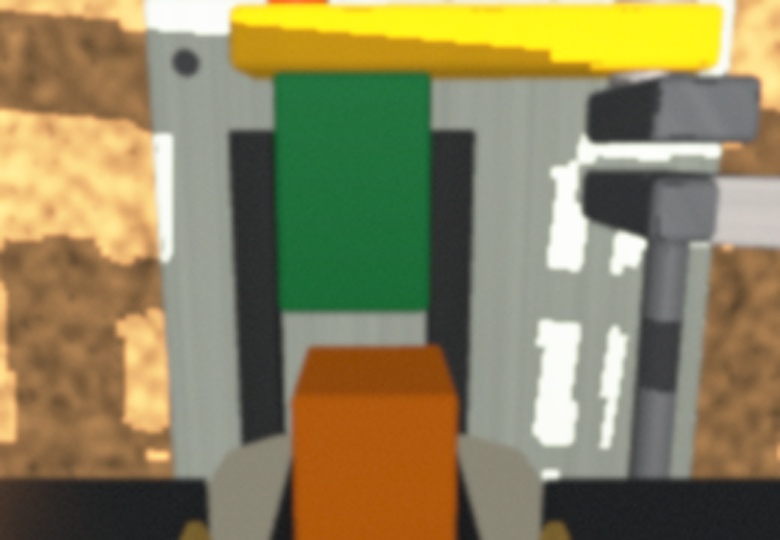

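arm_command --motion '[{"slide":[-0.0095,0,0],"turn":[0,0,0]},{"slide":[0,0,0],"turn":[0,0,0]},{"slide":[0,0,0],"turn":[0,0,0]},{"slide":[0,0,0],"turn":[0,0,0]},{"slide":[0,0,0],"turn":[0,0,0]}]'

```text
t: 23.13
tool_pos: [0.4816, 0.0434, 0.2371]
orientation: [3.139, 0.127, -0.0]
force: [0.5, -0.6, -1.0]
opening: 0.0299
```

```bash
python3 - <<'E'
from h import *
go([*j2w(0,.028),.0495],.08)
w=cam("wrist");crop(w["pixels"],130,70,260,180,3,"w22.png")
E
```

```text
turn shares [0.    0.    0.001] slide(now axes) [ 0.0025 -0.0086  0.0516] slide(after turn) [ 0.0025 -0.0086  0.0516] tcp [0.4816 0.0434 0.2371] yaw 0.0806 F [ 0.55 -0.6  -1.05] open 0.0299 t 23.13
```

View pics/w22.png

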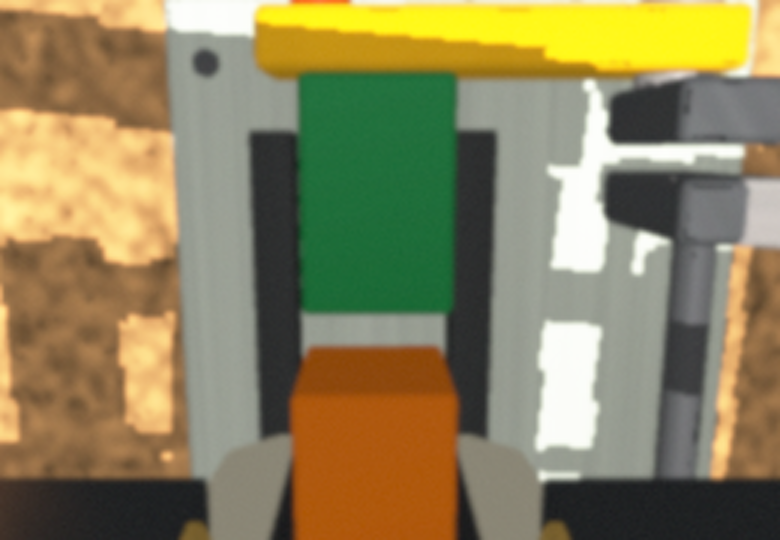

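arm_command --motion '[{"slide":[0,0,0.015],"turn":[0,0,0]},{"slide":[0,0,0.02],"turn":[0,0,0]},{"slide":[0,0,0.015],"turn":[0,0,0]},{"slide":[0,0,0],"turn":[0,0,0]},{"slide":[0,0,0],"turn":[0,0,0]}]'

```text
t: 23.6
tool_pos: [0.4812, 0.0434, 0.2161]
orientation: [-3.139, -0.126, 0.002]
force: [0.4, -0.8, -1.1]
opening: 0.0299
```

```bash
sed -i 's/^JO=.*/JO=np.array([0.4837,0.019]);JY=0.080/' h.py; python3 - <<'E'
from h import *
go([*j2w(0,.036),.0495],.08)
w=cam("wrist");crop(w["pixels"],130,70,260,180,3,"w23.png")
E
```

```text
turn shares [-0.     0.003  0.001] slide(now axes) [ 0.0013 -0.0287 -0.0009] slide(after turn) [ 0.0012 -0.0287 -0.0009] tcp [0.4812 0.0434 0.2161] yaw 0.0805 F [ 0.43 -0.83 -1.05] open 0.0299 t 23.6
```

View pics/w23.png

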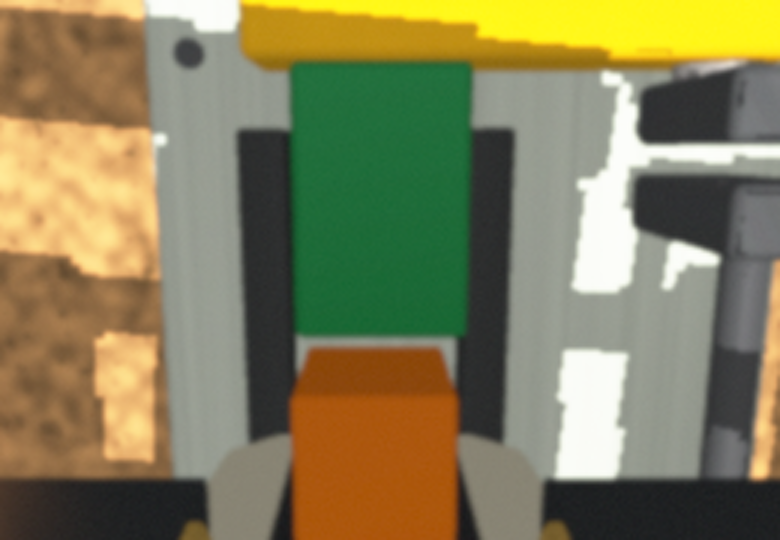

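arm_command --motion '[{"slide":[0.001,-0.008,0],"turn":[0,0,0]},{"slide":[0,-0.01,0],"turn":[0,0,0]},{"slide":[0,-0.006,0],"turn":[0,0,0]},{"slide":[0,0,0],"turn":[0,0,0]},{"slide":[0,0,0],"turn":[0,0,0]}]'

```text
t: 24.07
tool_pos: [0.4812, 0.0533, 0.2172]
orientation: [-3.139, -0.127, -0.0]
force: [0.5, 0.7, -1.4]
opening: 0.0302
```

arm_command --motion '[{"slide":[0,-0.003,0],"turn":[0,0,0]},{"slide":[0,0,0],"turn":[0,0,0]},{"slide":[0,0,0],"turn":[0,0,0]},{"slide":[0,0,0],"turn":[0,0,0]},{"slide":[0,0,0],"turn":[0,0,0]}]'

```text
t: 24.48
tool_pos: [0.4812, 0.0538, 0.2172]
orientation: [3.138, 0.126, 0.0]
force: [-0.3, -5.5, -1.1]
opening: 0.03
```

```bash
python3 - <<'E'
from h import *
go([*j2w(0,.036),.0495],.08)
w=cam("wrist");crop(w["pixels"],130,70,260,180,3,"w24.png")
E
```

```text
turn shares [0.002 0.    0.001] slide(now axes) [-0.0006 -0.0029  0.0017] slide(after turn) [-0.0006 -0.0029  0.0017] tcp [0.4812 0.0538 0.2172] yaw 0.0803 F [-0.32 -5.46 -1.08] open 0.03 t 24.48
```

View pics/w24.png

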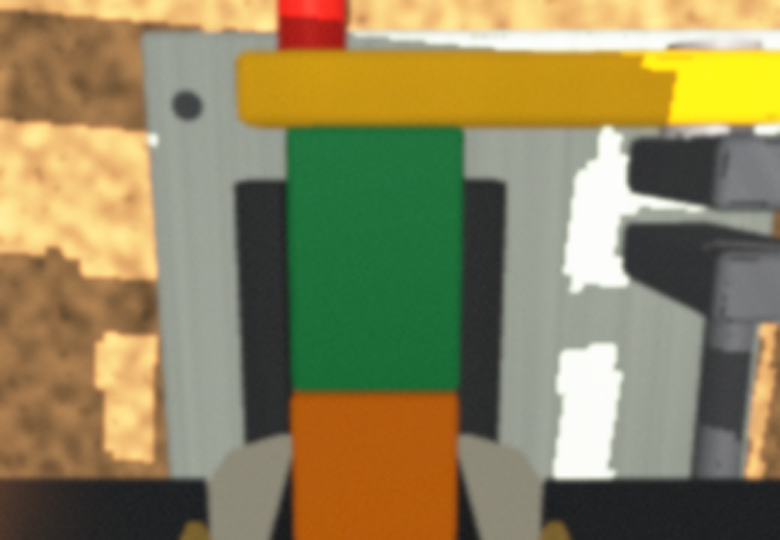

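The amber bar is pressing the green one onto the stop with 5.5 N and no visible gap. I'll release it and fetch the blue bar.

arm_command --motion '[{"slide":[0,0,0.001],"turn":[0,0,0]},{"slide":[0,0,0],"turn":[0,0,0]},{"slide":[0,0,0],"turn":[0,0,0]},{"slide":[0,0,0],"turn":[0,0,0]},{"slide":[0,0,0],"turn":[0,0,0]}]' --gripper 46

```text
t: 24.95
tool_pos: [0.4812, 0.0543, 0.2168]
orientation: [-3.139, -0.127, -0.0]
force: [0.5, -0.3, 0.8]
opening: 0.0428
```

arm_command --motion '[{"slide":[0,0,-0.03],"turn":[0,0,0]},{"slide":[0,0,-0.07],"turn":[0,0,0]},{"slide":[0,0,-0.1],"turn":[0,0,0]},{"slide":[0,0.03,-0.08],"turn":[0,0,0]},{"slide":[0,0.08,-0.04],"turn":[0,0,0]}]'

```text
t: 25.37
tool_pos: [0.4855, 0.0122, 0.3507]
orientation: [-3.138, -0.132, -0.011]
force: [1.0, 0.0, 0.3]
opening: 0.0429
```

arm_command --motion '[{"slide":[0.03,0.09,0],"turn":[0,0,0]},{"slide":[0.03,0.09,0],"turn":[0,0,0]},{"slide":[0.03,0.09,0],"turn":[0,0,0.247]},{"slide":[0,0,0],"turn":[0,0,0.247]},{"slide":[0,0,0],"turn":[0,0,0.247]}]' --gripper 50

```text
t: 25.78
tool_pos: [0.5296, -0.0966, 0.3457]
orientation: [3.106, -0.468, 0.001]
force: [-0.2, 1.1, 0.1]
opening: 0.0468
```

```bash
python3 - <<'E'
from h import *
go([.5685,-.3515,.11],-.295)
t=cam("top");crop(t["pixels"],160,150,290,150,2.7,"t25.png")
s=cam("scene");crop(s["pixels"],20,130,330,210,2.4,"s25.png")
for k in("green","orange","blue"):print(k,blobs(s["pixels"],k,150))
E
```

```text
turn shares [ 0.    -0.001 -0.009] slide(now axes) [0.2806 0.5803 0.1719] slide(after turn) [0.2782 0.5815 0.1717] tcp [ 0.5296 -0.0966  0.3457] yaw -0.2993 F [-0.25  1.07  0.08] open 0.0468 t 25.78
green []
orange [((np.float64(328.1), np.float64(152.5)), (299, 131, 56, 43, 878)), ((np.float64(239.5), np.float64(181.8)), (231, 172, 20, 22, 234))]
blue [((np.float64(48.2), np.float64(115.7)), (2, 99, 98, 35, 583)), ((np.float64(413.3), np.float64(206.4)), (406, 199, 16, 16, 176)), ((np.float64(108.4), np.float64(289.3)), (94, 275, 30, 30, 644))]
```

View pics/t25.png

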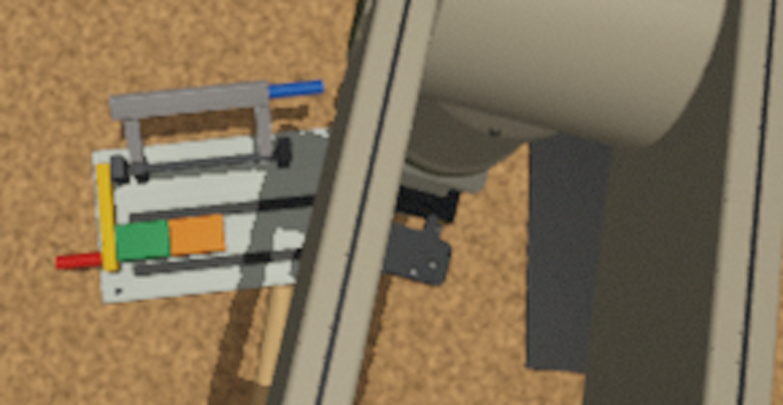

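View pics/s25.png

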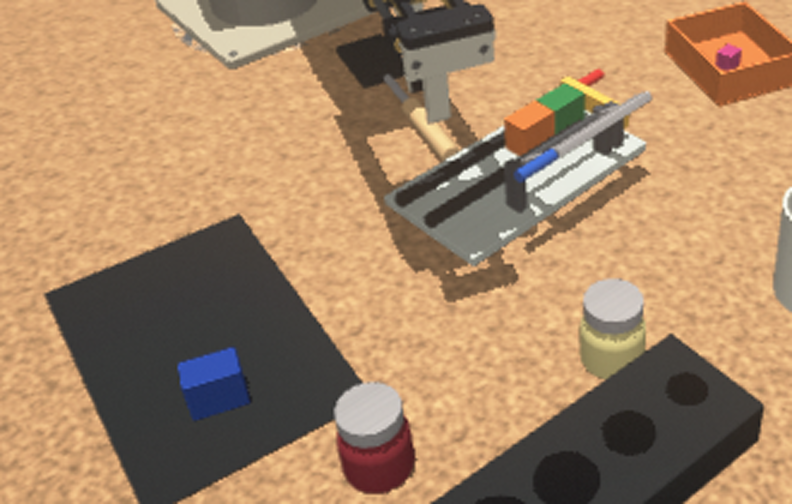

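arm_command --motion '[{"slide":[0.04,0.083,0],"turn":[0,0,-0.009]},{"slide":[0.04,0.083,0],"turn":[0,0,0]},{"slide":[0.04,0.083,0],"turn":[0,0,0]},{"slide":[0.04,0.083,0],"turn":[0,0,0]},{"slide":[0.04,0.083,0],"turn":[0,0,0]}]'

```text
t: 26.3
tool_pos: [0.5592, -0.2773, 0.3456]
orientation: [3.111, -0.437, 0.001]
force: [0.4, -0.3, 1.2]
opening: 0.0467
```

arm_command --motion '[{"slide":[0.04,0.083,0],"turn":[0,0,0]},{"slide":[0.038,0.083,0.02],"turn":[0,0,0]},{"slide":[0,0,0.06],"turn":[0,0,0]},{"slide":[0,0,0],"turn":[0,0,0]},{"slide":[0,0,0],"turn":[0,0,0]}]'

```text
t: 26.72
tool_pos: [0.5697, -0.3478, 0.3111]
orientation: [-3.108, 0.442, 0.006]
force: [0.3, 0.5, 0.5]
opening: 0.0466
```

```bash
python3 - <<'E'
from h import *
go([.5685,-.3515,.038],-.295)
w=cam("wrist");cv2.imwrite("pics/w26.png",w["pixels"])
t=cam("top")
print("jar",onz(t,(286,120),.07),onz(t,(375,135),.07))
E
```

```text
turn shares [-0.004  0.008  0.025] slide(now axes) [0.0007 0.0102 0.2652] slide(after turn) [-0.0003  0.0097  0.2653] tcp [ 0.5697 -0.3478  0.3111] yaw -0.2823 F [0.26 0.54 0.47] open 0.0466 t 26.72
jar [ 0.75217257 -0.07660153  0.07      ] [ 0.71051392 -0.28478107  0.07      ]
```

View pics/w26.png

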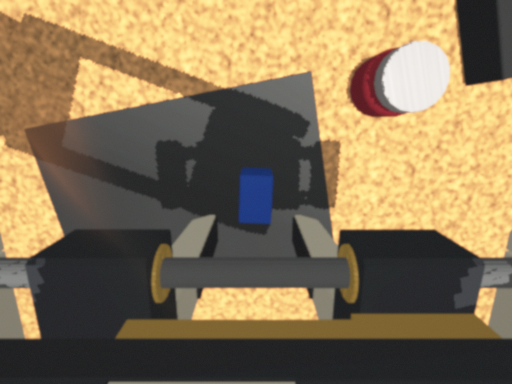

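arm_command --motion '[{"slide":[0,0.006,0.07],"turn":[0,0,0.01]},{"slide":[0,0,0.08],"turn":[0,0,0]},{"slide":[0,0,0.07],"turn":[0,0,0]},{"slide":[0,0,0.04],"turn":[0,0,0]},{"slide":[0,0,0],"turn":[0,0,0]}]'

```text
t: 27.23
tool_pos: [0.5686, -0.3487, 0.2054]
orientation: [-3.106, 0.45, 0.008]
force: [-0.7, 0.8, -1.4]
opening: 0.0467
```

arm_command --motion '[{"slide":[0,0,0],"turn":[0,0,0]},{"slide":[0,0,0],"turn":[0,0,0]},{"slide":[0,0,0],"turn":[0,0,0]},{"slide":[0,0,0],"turn":[0,0,0]},{"slide":[0,0,0],"turn":[0,0,0]}]' --gripper 0 --grip_force 25

```text
t: 27.65
tool_pos: [0.5707, -0.3515, 0.2119]
orientation: [3.107, -0.454, 0.006]
force: [-0.8, 2.1, 7.5]
opening: 0.0295
```

```bash
python3 - <<'E'
from h import *
go([.5685,-.3515,.038],-.295)
E
```

```text
turn shares [ 0.002 -0.008  0.01 ] slide(now axes) [-0.0054  0.0016  0.0173] slide(after turn) [-0.0053  0.0016  0.0173] tcp [ 0.5707 -0.3515  0.2119] yaw -0.2902 F [-0.82  2.07  7.51] open 0.0295 t 27.65
```

arm_command --motion '[{"slide":[0,0,-0.03],"turn":[0,0,0]},{"slide":[0,0,-0.07],"turn":[0,0,-0.18]},{"slide":[0,0,-0.09],"turn":[0,0,-0.19]},{"slide":[0,0,-0.06],"turn":[0,0,-0.19]},{"slide":[0,0,-0.02],"turn":[0,0,-0.18]}]'

```text
t: 28.07
tool_pos: [0.5708, -0.352, 0.3244]
orientation: [3.133, 0.132, 0.011]
force: [0.5, -1.7, -0.7]
opening: 0.0296
```

```bash
python3 - <<'E'
from h import *
go([*j2w(0,-.02),.12],.08)
E
```

```text
turn shares [ 0.012 -0.014  0.009] slide(now axes) [-0.1398 -0.893   0.0872] slide(after turn) [-0.143  -0.8919  0.0936] tcp [ 0.5708 -0.352   0.3244] yaw 0.0843 F [ 0.51 -1.67 -0.73] open 0.0296 t 28.07
```

arm_command --motion '[{"slide":[-0.014,-0.09,0],"turn":[0,0,0.009]},{"slide":[-0.014,-0.09,0],"turn":[0,0,0]},{"slide":[-0.014,-0.09,0],"turn":[0,0,0]},{"slide":[-0.014,-0.09,0],"turn":[0,0,0]},{"slide":[-0.014,-0.09,0],"turn":[0,0,0]}]'

```text
t: 28.48
tool_pos: [0.5274, -0.1724, 0.3181]
orientation: [3.139, 0.117, 0.002]
force: [0.9, 0.6, -0.8]
opening: 0.0297
```

arm_command --motion '[{"slide":[-0.015,-0.09,0],"turn":[0,0,0]},{"slide":[-0.015,-0.09,0],"turn":[0,0,0]},{"slide":[-0.015,-0.09,0],"turn":[0,0,0]},{"slide":[-0.014,-0.09,0],"turn":[0,0,0]},{"slide":[-0.014,-0.08,0],"turn":[0,0,0]}]'

```text
t: 28.9
tool_pos: [0.485, 0.0014, 0.3182]
orientation: [-3.139, -0.118, -0.003]
force: [0.0, -0.3, -2.2]
opening: 0.0302
```

arm_command --motion '[{"slide":[0,0,0.08],"turn":[0,0,0]},{"slide":[0,0,0.09],"turn":[0,0,0]},{"slide":[0,0,0],"turn":[0,0,0]},{"slide":[0,0,0],"turn":[0,0,0]},{"slide":[0,0,0],"turn":[0,0,0]}]'

```text
t: 29.32
tool_pos: [0.4864, -0.0007, 0.2508]
orientation: [3.139, 0.117, 0.003]
force: [0.6, 0.5, -0.9]
opening: 0.0299
```

```bash
python3 - <<'E'
from h import *
go([*j2w(0,-.02),.0539],.08)
w=cam("wrist");crop(w["pixels"],130,70,260,180,3,"w27.png")
E
```

```text
turn shares [ 0.001 -0.003 -0.011] slide(now axes) [-0.003   0.0004  0.0747] slide(after turn) [-0.0029  0.0004  0.0747] tcp [ 0.4864 -0.0007  0.2508] yaw 0.0746 F [ 0.6   0.55 -0.92] open 0.0299 t 29.32
```

View pics/w27.png

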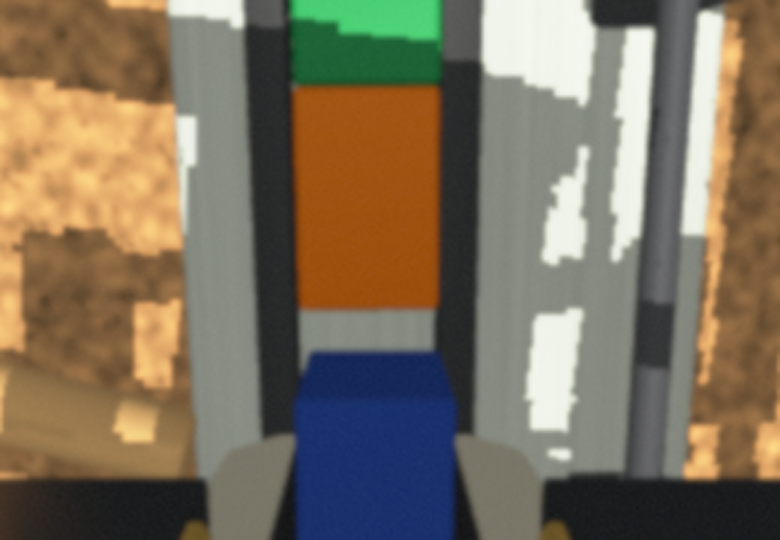

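arm_command --motion '[{"slide":[-0.0035,0,0.01],"turn":[0,0,-0.008]},{"slide":[0,0,0.02],"turn":[0,0,0]},{"slide":[0,0,0.015],"turn":[0,0,0]},{"slide":[0,0,0],"turn":[0,0,0]},{"slide":[0,0,0],"turn":[0,0,0]}]'

```text
t: 29.78
tool_pos: [0.484, -0.0006, 0.2301]
orientation: [-3.139, -0.124, 0.002]
force: [1.1, 0.1, -0.7]
opening: 0.0296
```

```bash
python3 - <<'E'
from h import *
go([*j2w(0,-.02),.0539],.08)
w=cam("wrist");crop(w["pixels"],130,70,260,180,3,"w28.png")
E
```

```text
turn shares [-0.001  0.003 -0.003] slide(now axes) [0.0032 0.0012 0.023 ] slide(after turn) [0.0032 0.0012 0.023 ] tcp [ 0.484  -0.0006  0.2301] yaw 0.0787 F [ 1.11  0.07 -0.73] open 0.0296 t 29.78
```

View pics/w28.png

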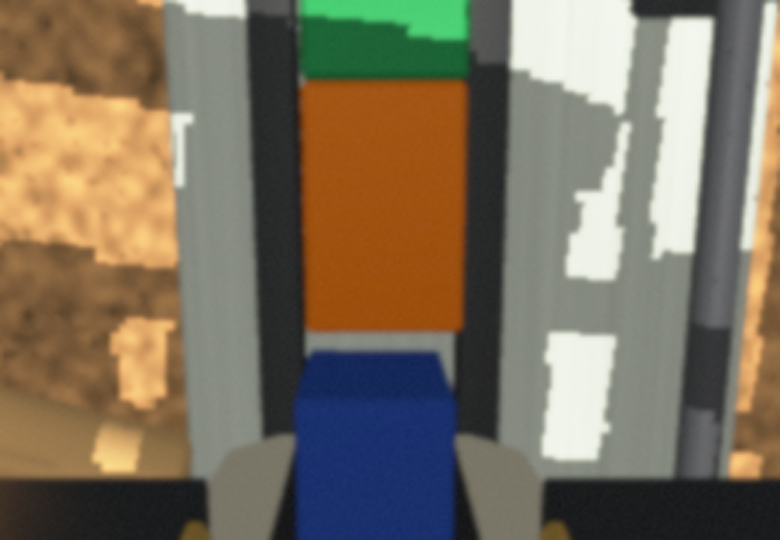

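arm_command --motion '[{"slide":[0.003,0,0],"turn":[0,0,0]},{"slide":[0,0,0.008],"turn":[0,0,0]},{"slide":[0,0,0.013],"turn":[0,0,0]},{"slide":[0,0,0],"turn":[0,0,0]},{"slide":[0,0,0],"turn":[0,0,0]}]'

```text
t: 30.25
tool_pos: [0.4852, -0.0004, 0.2217]
orientation: [-3.139, -0.124, 0.002]
force: [-0.4, -0.4, -2.0]
opening: 0.03
```

arm_command --motion '[{"slide":[0,-0.008,0],"turn":[0,0,0]},{"slide":[0,-0.008,0],"turn":[0,0,0]},{"slide":[0,0,0],"turn":[0,0,0]},{"slide":[0,0,0],"turn":[0,0,0]},{"slide":[0,0,0],"turn":[0,0,0]}]'

```text
t: 30.67
tool_pos: [0.4851, 0.0061, 0.2225]
orientation: [3.139, 0.124, 0.0]
force: [-0.7, -0.0, -1.1]
opening: 0.0296
```

```bash
python3 - <<'E'
from h import *
go([*j2w(0,-.010),.0539],.08)
w=cam("wrist");crop(w["pixels"],130,70,260,180,3,"w29.png")
E
```

```text
turn shares [ 0.    -0.    -0.002] slide(now axes) [-0.0009 -0.0075  0.0039] slide(after turn) [-0.0009 -0.0075  0.0039] tcp [0.4851 0.0061 0.2225] yaw 0.0792 F [-0.69 -0.04 -1.14] open 0.0296 t 30.67
```

View pics/w29.png

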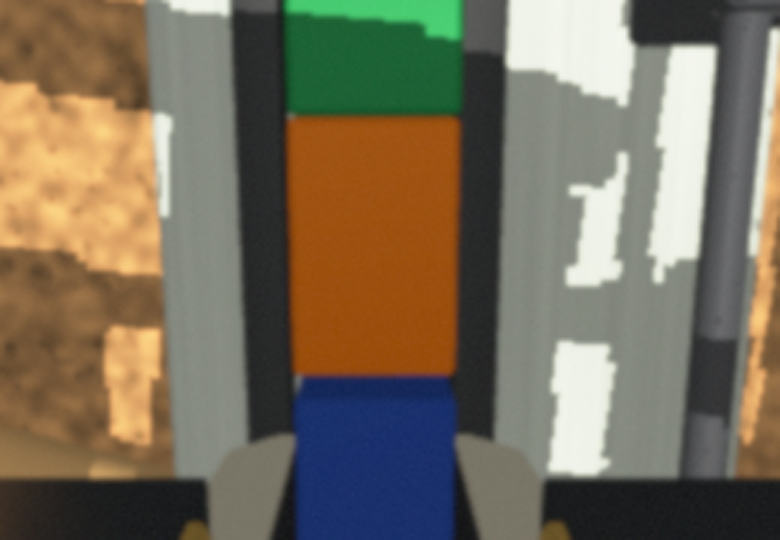

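arm_command --motion '[{"slide":[0,-0.003,0.004],"turn":[0,0,0]},{"slide":[0,-0.003,0],"turn":[0,0,0]},{"slide":[0,-0.003,0],"turn":[0,0,0]},{"slide":[0,-0.002,0],"turn":[0,0,0]},{"slide":[0,0,0],"turn":[0,0,0]}]'

```text
t: 31.13
tool_pos: [0.4848, 0.0101, 0.2209]
orientation: [3.138, 0.124, 0.001]
force: [-0.4, -4.8, 0.9]
opening: 0.0299
```

arm_command --motion '[{"slide":[0,-0.002,0],"turn":[0,0,0]},{"slide":[0,0,0],"turn":[0,0,0]},{"slide":[0,0,0],"turn":[0,0,0]},{"slide":[0,0,0],"turn":[0,0,0]},{"slide":[0,0,0],"turn":[0,0,0]}]'

```text
t: 31.55
tool_pos: [0.4848, 0.0103, 0.2209]
orientation: [3.137, 0.124, 0.001]
force: [0.7, -8.3, 0.0]
opening: 0.0295
```

```bash
python3 - <<'E'
from h import *
go([*j2w(0,-.010),.0539],.08)
w=cam("wrist");crop(w["pixels"],130,70,260,180,3,"w30.png")
s=cam("scene");crop(s["pixels"],190,110,170,120,4.5,"s30.png")
E
```

```text
turn shares [ 0.004 -0.001 -0.002] slide(now axes) [-0.0011  0.0032  0.    ] slide(after turn) [-0.0011  0.0032  0.    ] tcp [0.4848 0.0103 0.2209] yaw 0.079 F [ 0.71 -8.31  0.01] open 0.0295 t 31.55
```

View pics/w30.png

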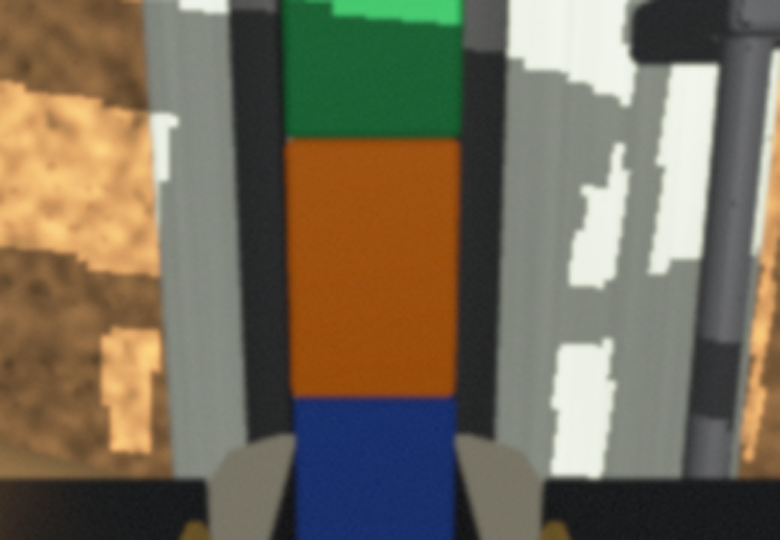

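View pics/s30.png

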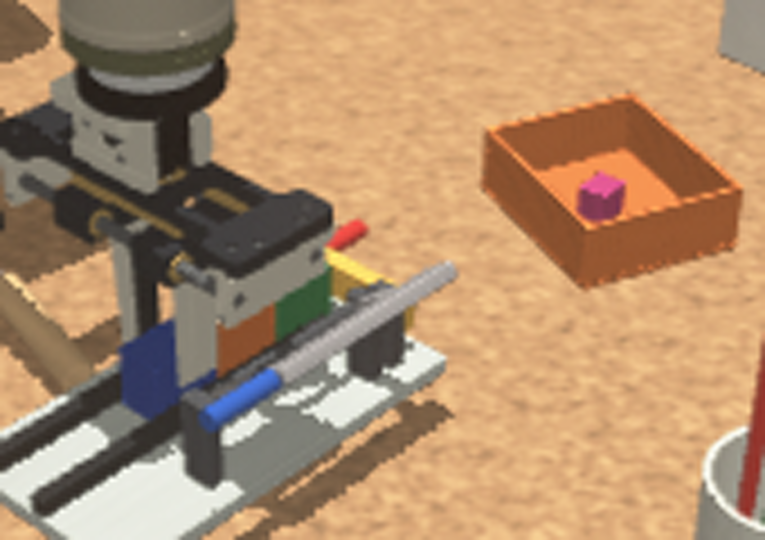

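arm_command --motion '[{"slide":[0,-0.003,0],"turn":[0,0,0]},{"slide":[0,0,0],"turn":[0,0,0]},{"slide":[0,0,0],"turn":[0,0,0]},{"slide":[0,0,0],"turn":[0,0,0]},{"slide":[0,0,0],"turn":[0,0,0]}]'

```text
t: 32.07
tool_pos: [0.4848, 0.0108, 0.2209]
orientation: [3.135, 0.124, 0.001]
force: [-0.0, -13.6, -0.4]
opening: 0.0295
```

arm_command --motion '[{"slide":[0,0.003,0],"turn":[0,0,0]},{"slide":[0,0,0],"turn":[0,0,0]},{"slide":[0,0,0],"turn":[0,0,0]},{"slide":[0,0,0],"turn":[0,0,0]},{"slide":[0,0,0],"turn":[0,0,0]}]' --gripper 46

```text
t: 32.48
tool_pos: [0.4846, 0.0114, 0.2207]
orientation: [-3.139, -0.125, 0.0]
force: [0.2, -0.9, 0.1]
opening: 0.0429
```

arm_command --motion '[{"slide":[0,0,-0.03],"turn":[0,0,0]},{"slide":[0,0,-0.07],"turn":[0,0,0]},{"slide":[0,0,-0.05],"turn":[0,0,0]},{"slide":[0,0,0],"turn":[0,0,0]},{"slide":[0,0,0],"turn":[0,0,0]}]'

```text
t: 32.9
tool_pos: [0.4855, 0.0112, 0.283]
orientation: [3.139, 0.124, 0.006]
force: [-0.4, -0.1, 0.3]
opening: 0.0425
```

```bash
python3 - <<'E'
from h import *
go([*j2w(0,.036),.085],.08)
t=cam("top");crop(t["pixels"],160,165,160,110,5,"t31.png")
s=cam("scene");crop(s["pixels"],170,130,190,115,4,"s31.png")
E
```

```text
turn shares [ 0.001 -0.008 -0.002] slide(now axes) [-0.0032 -0.1097  0.0775] slide(after turn) [-0.0028 -0.1097  0.0776] tcp [0.4855 0.0112 0.283 ] yaw 0.0792 F [-0.42 -0.08  0.33] open 0.0425 t 32.9
```

View pics/t31.png

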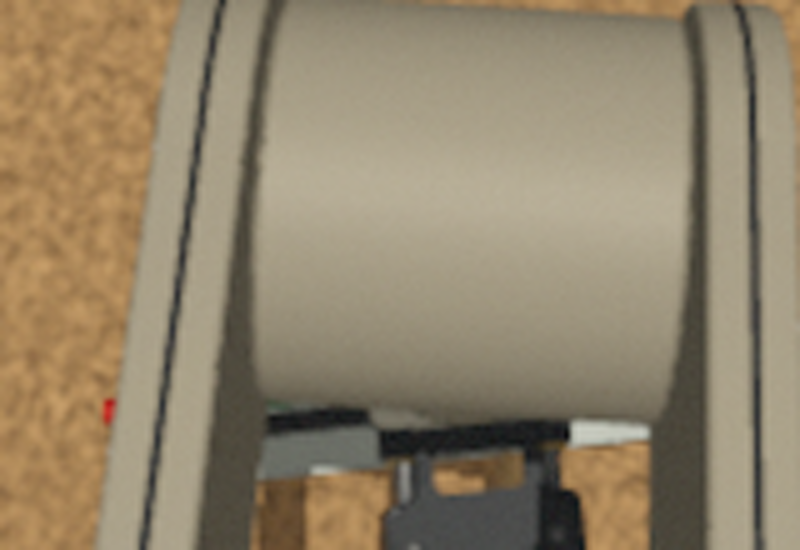

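View pics/s31.png

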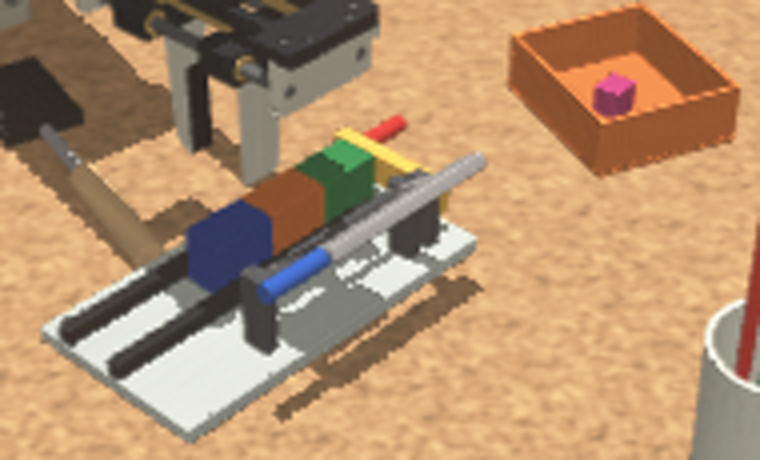

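arm_command --motion '[{"slide":[0,0,0],"turn":[0,0,0]},{"slide":[0,0,0],"turn":[0,0,0]},{"slide":[0,0,0],"turn":[0,0,0]},{"slide":[0,0,0.04],"turn":[0,0,0]},{"slide":[0,0,0.04],"turn":[0,0,0]}]' --gripper 0

```text
t: 33.42
tool_pos: [0.4851, 0.0111, 0.249]
orientation: [3.139, 0.124, 0.003]
force: [0.3, 0.1, -1.4]
opening: 0.0144
```

arm_command --motion '[{"slide":[0,0,0.01],"turn":[0,0,0]},{"slide":[0,0,0],"turn":[0,0,0]},{"slide":[0,0,0],"turn":[0,0,0]},{"slide":[0,0,0],"turn":[0,0,0]},{"slide":[0,0,0],"turn":[0,0,0]}]'

```text
t: 33.83
tool_pos: [0.4851, 0.0111, 0.2457]
orientation: [3.139, 0.124, 0.002]
force: [-0.1, 0.6, -0.5]
opening: 0.0007
```

```bash
python3 - <<'E'
from h import *
go([*j2w(0,-.01),.071],.08)
E
```

```text
turn shares [ 0.    -0.003 -0.002] slide(now axes) [-0.002   0.0051  0.0193] slide(after turn) [-0.002   0.0051  0.0193] tcp [0.4851 0.0111 0.2457] yaw 0.0791 F [-0.06  0.6  -0.47] open 0.0007 t 33.83
```

arm_command --motion '[{"slide":[0,0,0.01],"turn":[0,0,0]},{"slide":[0,0,0.007],"turn":[0,0,0]},{"slide":[0,0,0.003],"turn":[0,0,0]},{"slide":[0,0,0],"turn":[0,0,0]},{"slide":[0,0,0],"turn":[0,0,0]}]'

```text
t: 34.25
tool_pos: [0.4852, 0.0112, 0.2384]
orientation: [3.139, 0.124, 0.002]
force: [-6.3, 0.1, 14.4]
opening: 0.0003
```

arm_command --motion '[{"slide":[0,0,0.002],"turn":[0,0,0]},{"slide":[0,0,0],"turn":[0,0,0]},{"slide":[0,0,0],"turn":[0,0,0]},{"slide":[0,0,0],"turn":[0,0,0]},{"slide":[0,0,0],"turn":[0,0,0]}]'

```text
t: 34.67
tool_pos: [0.4855, 0.0112, 0.2384]
orientation: [3.139, 0.124, 0.004]
force: [-7.7, 1.3, 21.7]
opening: 0.0004
```

Blue holds at a tip height of 52.4 mm (seated is 52 mm). Next I'll press amber and green.

arm_command --motion '[{"slide":[0,0,-0.03],"turn":[0,0,0]},{"slide":[0,-0.06,0],"turn":[0,0,0]},{"slide":[0,-0.055,0],"turn":[0,0,0]},{"slide":[0,0,0.01],"turn":[0,0,0]},{"slide":[0,0,0.01],"turn":[0,0,0]}]'

```text
t: 35.08
tool_pos: [0.4811, 0.0577, 0.2401]
orientation: [3.139, 0.127, 0.001]
force: [0.8, -1.0, 0.1]
opening: 0.0007
```

arm_command --motion '[{"slide":[0,0,0.006],"turn":[0,0,0]},{"slide":[0,0,0.003],"turn":[0,0,0]},{"slide":[0,0,0],"turn":[0,0,0]},{"slide":[0,0,0],"turn":[0,0,0]},{"slide":[0,0,0],"turn":[0,0,0]}]'

```text
t: 35.5
tool_pos: [0.4817, 0.0568, 0.2385]
orientation: [-3.138, -0.123, -0.002]
force: [-8.8, 4.1, 21.7]
opening: 0.0004
```

```bash
python3 - <<'E'
from h import *
go([*j2w(0,.036),.071],.08)
E
```

```text
turn shares [-0.002 -0.003 -0.003] slide(now axes) [-0.0026  0.0047  0.0013] slide(after turn) [-0.0026  0.0047  0.0013] tcp [0.4817 0.0568 0.2385] yaw 0.0784 F [-8.81  4.09 21.71] open 0.0004 t 35.5
```

arm_command --motion '[{"slide":[0,0,-0.03],"turn":[0,0,0]},{"slide":[0,-0.06,0],"turn":[0,0,0]},{"slide":[0,-0.05,0],"turn":[0,0,0]},{"slide":[0,0,0.01],"turn":[0,0,0]},{"slide":[0,0,0.01],"turn":[0,0,0]}]'

```text
t: 35.92
tool_pos: [0.4776, 0.1008, 0.2402]
orientation: [3.139, 0.126, 0.0]
force: [0.4, -1.0, -0.8]
opening: 0.0005
```

arm_command --motion '[{"slide":[0,0,0.006],"turn":[0,0,0]},{"slide":[0,0,0.002],"turn":[0,0,0]},{"slide":[0,0,0],"turn":[0,0,0]},{"slide":[0,0,0],"turn":[0,0,0]},{"slide":[0,0,0],"turn":[0,0,0]}]'

```text
t: 36.33
tool_pos: [0.478, 0.1002, 0.2385]
orientation: [-3.139, -0.123, -0.0]
force: [-6.7, 2.7, 16.7]
opening: 0.0008
```

arm_command --motion '[{"slide":[0,0,-0.04],"turn":[0,0,0]},{"slide":[0,0,-0.08],"turn":[0,0,0]},{"slide":[0,0,-0.1],"turn":[0,0,0]},{"slide":[0,0.02,-0.08],"turn":[0,0,0]},{"slide":[0,0.08,0],"turn":[0,0,0]}]' --gripper 45

```text
t: 36.75
tool_pos: [0.4825, 0.0619, 0.3645]
orientation: [-3.138, -0.128, -0.017]
force: [1.8, -0.7, -0.1]
opening: 0.0293
```

arm_command --motion '[{"slide":[0,0.1,0],"turn":[0,0,0]},{"slide":[0,0.1,0],"turn":[0,0,0]},{"slide":[0,0.1,0],"turn":[0,0,0]},{"slide":[0,0.1,0],"turn":[0,0,0]},{"slide":[0,0.1,0],"turn":[0,0,0]}]'

```text
t: 37.17
tool_pos: [0.4957, -0.1415, 0.3566]
orientation: [3.139, 0.123, -0.001]
force: [0.6, 0.5, 0.6]
opening: 0.0419
```

```bash
python3 - <<'E'
from h import *
t=cam("top");crop(t["pixels"],160,165,160,110,5,"t32.png")
s=cam("scene");crop(s["pixels"],170,130,190,115,4,"s32.png")
w=cam("wrist");cv2.imwrite("pics/w32.png",w["pixels"])
for c in(t,s,w):print(blobs(c["pixels"],"blue",20))
go([*j2w(.109,-.06),.18],.08)
E
```

```text
[((np.float64(145.3), np.float64(89.9)), (140, 83, 11, 14, 124)), ((np.float64(507.3), np.float64(147.0)), (500, 143, 12, 9, 64)), ((np.float64(269.1), np.float64(182.6)), (260, 180, 19, 6, 81)), ((np.float64(252.5), np.float64(234.5)), (243, 227, 20, 16, 251))]
[((np.float64(213.4), np.float64(62.8)), (191, 55, 49, 18, 197)), ((np.float64(181.0), np.float64(73.2)), (177, 70, 9, 7, 41)), ((np.float64(48.3), np.float64(115.7)), (2, 99, 98, 35, 583)), ((np.float64(226.5), np.float64(185.9)), (217, 180, 20, 13, 137)), ((np.float64(242.9), np.float64(198.2)), (235, 192, 17, 13, 86)), ((np.float64(413.2), np.float64(206.4)), (406, 199, 16, 16, 177))]
[((np.float64(256.1), np.float64(25.9)), (240, 0, 33, 54, 1731)), ((np.float64(391.3), np.float64(62.9)), (382, 32, 20, 63, 889))]
turn shares [ 0.     0.003 -0.013] slide(now axes) [ 0.2729 -0.2555  0.0229] slide(after turn) [ 0.2746 -0.2537  0.0234] tcp [ 0.4958 -0.142   0.3563] yaw 0.0733 F [-0.29 -0.1  -0.88] open 0.0415 t 37.32
```

View pics/t32.png

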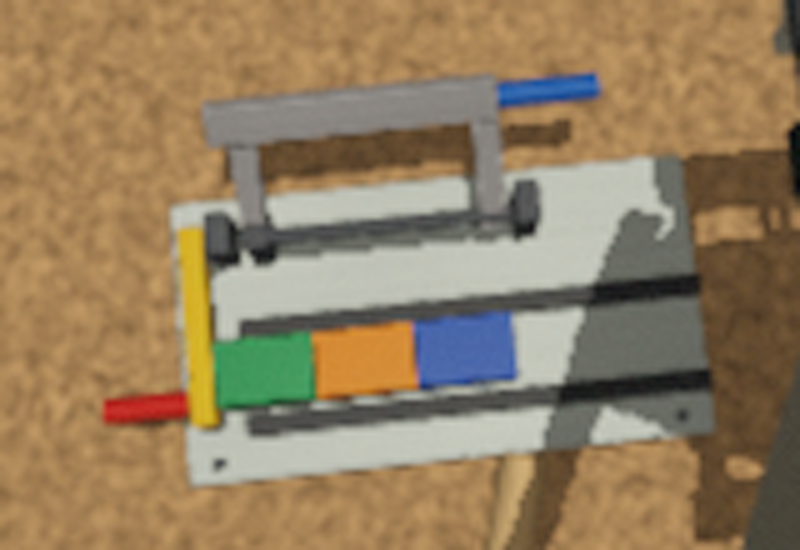

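View pics/w32.png

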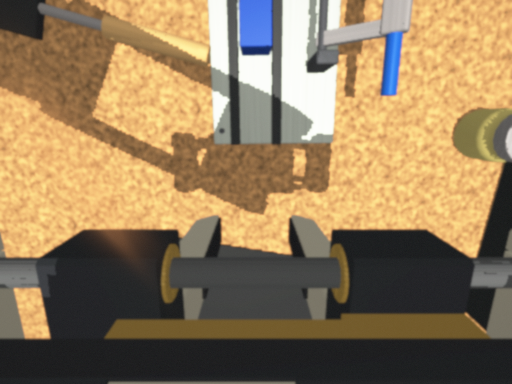

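View pics/s32.png

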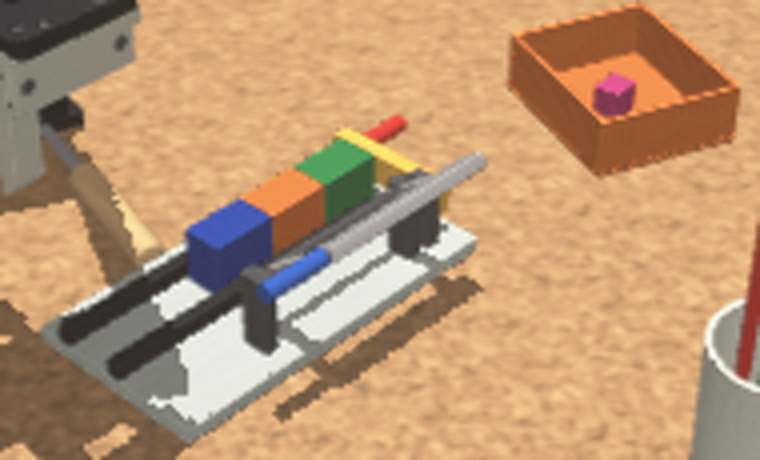

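All three bars are closed up against the stop, with tops level. Now I'll locate the clamp handle.

```bash
python3 - <<'E'
from h import *
t=cam("top");s=cam("scene");w=cam("wrist")
a=tri(t,(269.1,182.6),s,(242.9,198.2));b=tri(t,(269.1,182.6),w,(391.3,62.9));print(a,b)
for p in(a[0],b[0]):
    jx,jy=w2j(p);print(jx,jy,"q",np.arctan2(p[2]-.058,.06-jx),np.hypot(p[2]-.058,.06-jx))
for q in (2.4,2.5,2.6,2.7):
    P=[*j2w(.06-.06*np.cos(q),-.06),.058+.06*np.sin(q)];print(q,np.round(P,4),proj(t,P).round(1),proj(s,P).round(1),proj(w,P).round(1))
E
```

```text
(array([ 0.59520118, -0.03015414,  0.09580306]), np.float64(0.00020778091319385698)) (array([ 0.58888559, -0.02728601,  0.11484634]), np.float64(0.005303374591305728))
0.10721643194376668 -0.05790751128739194 q 2.466465483498398 0.060485229332660685
0.10115023876024436 -0.054543843173109334 q 2.1973735681844446 0.07017726642863104
2.4 [ 0.5924 -0.0325  0.0985] [270.3 183.6] [241.3 197.1] [387.3  76.6]
2.5 [ 0.5962 -0.0322  0.0939] [270.  182.3] [242.6 199.5] [389.4  77.5]
2.6 [ 0.5996 -0.0319  0.0889] [269.7 181.4] [243.7 201.9] [390.7  78.3]
2.7 [ 0.6024 -0.0317  0.0836] [269.4 180.7] [244.7 204.3] [391.1  79.2]
```

arm_command --motion '[{"slide":[0.054,-0.051,0],"turn":[0,0,-0.013]},{"slide":[0.054,-0.051,0],"turn":[0,0,0]},{"slide":[0.054,-0.051,0],"turn":[0,0,0]},{"slide":[0.054,-0.051,0],"turn":[0,0,0]},{"slide":[0.054,-0.05,0],"turn":[0,0,0]}]'

```text
t: 37.88
tool_pos: [0.596, -0.025, 0.3571]
orientation: [-3.138, -0.138, 0.0]
force: [0.2, -0.5, 0.1]
opening: 0.042
```

arm_command --motion '[{"slide":[0,0,0.02],"turn":[0,0,0]},{"slide":[0,0,0.02],"turn":[0,0,0]},{"slide":[0,0,0],"turn":[0,0,0]},{"slide":[0,0,0],"turn":[0,0,0]},{"slide":[0,0,0],"turn":[0,0,0]}]'

```text
t: 38.3
tool_pos: [0.5949, -0.0285, 0.3411]
orientation: [3.139, 0.133, -0.001]
force: [-0.3, 1.0, 0.2]
opening: 0.042
```

```bash
python3 - <<'E'
from h import *
go([*j2w(.107,-.06),.0955],.08)
s=cam("scene");crop(s["pixels"],180,60,170,150,4,"s33.png")
w=cam("wrist");cv2.imwrite("pics/w33.png",w["pixels"])
E
```

```text
turn shares [0.    0.001 0.01 ] slide(now axes) [-0.0002  0.0094  0.1964] slide(after turn) [-0.0002  0.0094  0.1964] tcp [ 0.5949 -0.0285  0.3411] yaw 0.085 F [-0.28  1.01  0.24] open 0.042 t 38.3
```

View pics/s33.png

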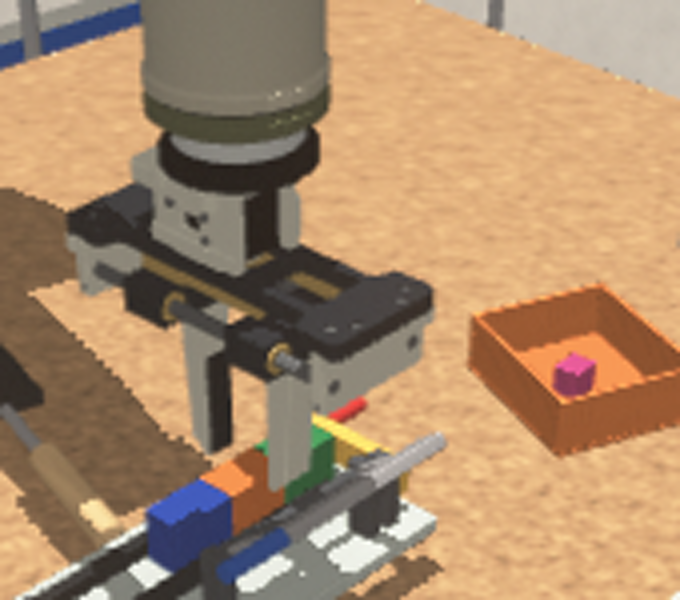

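View pics/w33.png

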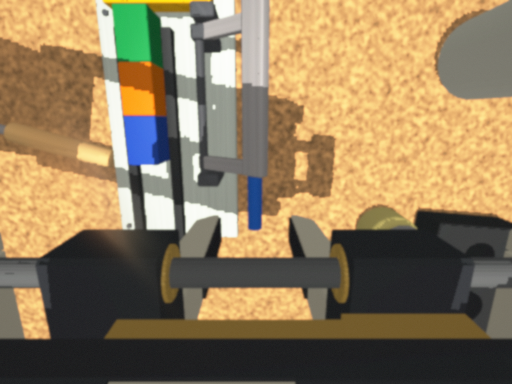

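arm_command --motion '[{"slide":[0,0.008,0.04],"turn":[0,0,0.008]},{"slide":[0,0,0.06],"turn":[0,0,0]},{"slide":[0,0,0.06],"turn":[0,0,0]},{"slide":[0,0,0.036],"turn":[0,0,0]},{"slide":[0,0,0],"turn":[0,0,0]}]'

```text
t: 38.82
tool_pos: [0.594, -0.0316, 0.259]
orientation: [-3.138, -0.126, 0.009]
force: [-0.2, -0.0, -1.0]
opening: 0.0421
```

arm_command --motion '[{"slide":[0,0,0],"turn":[0,0,0]},{"slide":[0,0,0],"turn":[0,0,0]},{"slide":[0,0,0],"turn":[0,0,0]},{"slide":[0,0,0],"turn":[0,0,0]},{"slide":[0,0,0],"turn":[0,0,0]}]' --gripper 0 --grip_force 10

```text
t: 39.23
tool_pos: [0.5962, -0.0313, 0.264]
orientation: [3.139, 0.128, 0.002]
force: [-6.9, -1.0, -3.7]
opening: 0.0134
```

```bash
python3 - <<'E'
from h import *
go([*j2w(.107,-.06),.0955],.08)
s=robot.read_state();p=s["tool_pos"]-[0,0,.167];jx,jy=w2j(p);q0=np.arctan2(p[2]-.058,.06-jx);print("q0",q0,np.hypot(p[2]-.058,.06-jx),jy,jx)
q=np.linspace(q0,-.02,21);X=.06-.06*np.cos(q);Z=.058+.06*np.sin(q)
X[0],Z[0]=jx,p[2]
print(np.c_[np.diff(X)/.4,-np.diff(Z)/.4].round(3).tolist())
c=cam("scene");crop(c["pixels"],180,60,170,150,4,"s34.png")
E
```

```text
turn shares [ 0.001 -0.003  0.003] slide(now axes) [-0.0027  0.0021  0.0038] slide(after turn) [-0.0027  0.0021  0.0038] tcp [ 0.5962 -0.0313  0.264 ] yaw 0.0815 F [-6.86 -0.97 -3.71] open 0.0134 t 39.23
q0 2.459984811133968 0.061922807547306134 -0.059156406155545786 0.10808681964137977
[[-0.016, -0.011], [-0.014, -0.012], [-0.016, -0.01], [-0.017, -0.008], [-0.018, -0.006], [-0.018, -0.004], [-0.019, -0.002], [-0.019, 0.001], [-0.018, 0.003], [-0.018, 0.005], [-0.017, 0.007], [-0.016, 0.01], [-0.015, 0.011], [-0.013, 0.013], [-0.011, 0.015], [-0.01, 0.016], [-0.007, 0.017], [-0.005, 0.018], [-0.003, 0.018], [-0.001, 0.019]]
```

View pics/s34.png

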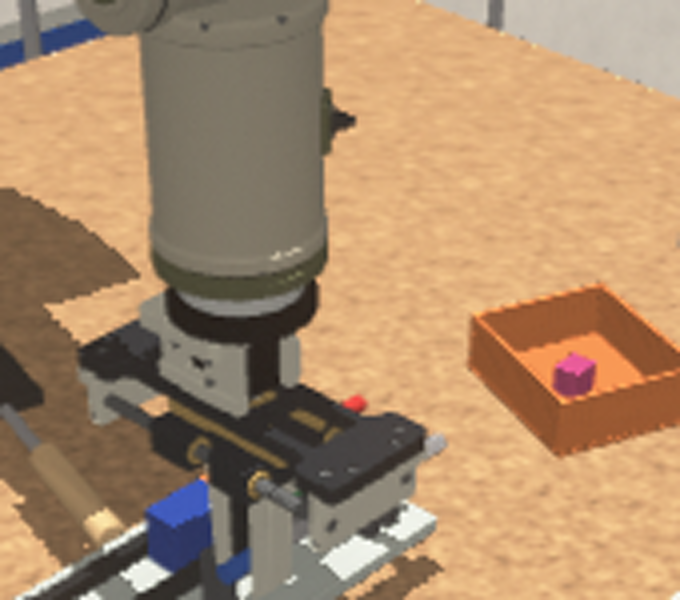

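arm_command --motion '[{"slide":[-0.016,0,-0.011],"turn":[0,0,0]},{"slide":[-0.014,0,-0.012],"turn":[0,0,0]},{"slide":[-0.016,0,-0.01],"turn":[0,0,0]},{"slide":[-0.017,0,-0.008],"turn":[0,0,0]},{"slide":[-0.018,0,-0.006],"turn":[0,0,0]}]'

```text
t: 39.7
tool_pos: [0.5662, -0.0338, 0.2861]
orientation: [3.138, 0.128, 0.018]
force: [7.8, 3.3, 8.0]
opening: 0.0114
```

```bash
cat > cl.py <<'E'
from h import *
s=robot.read_state();p=s["tool_pos"]-[0,0,.167];jx,jy=w2j(p);q0=np.arctan2(p[2]-.058,.06-jx);print("q0",q0,"r",np.hypot(p[2]-.058,.06-jx),jy,jx,p[2],s["force"].round(1),s["opening"])
E
python3 cl.py
```

```text
q0 1.85778674573928 r 0.06371839726614162 -0.05918326493268529 0.07803657694975721 0.11911232316072864 [7.8 3.3 8. ] 0.011415475525906943
```

arm_command --motion '[{"slide":[-0.018,0,-0.004],"turn":[0,0,0]},{"slide":[-0.019,0,-0.002],"turn":[0,0,0]},{"slide":[-0.019,0,0.001],"turn":[0,0,0]},{"slide":[-0.018,0,0.003],"turn":[0,0,0]},{"slide":[-0.018,0,0.005],"turn":[0,0,0]}]'

```text
t: 40.12
tool_pos: [0.5278, -0.0369, 0.2827]
orientation: [3.138, 0.128, 0.009]
force: [3.1, 0.1, 2.1]
opening: 0.0116
```

```bash
python3 cl.py
```

```text
q0 1.229755594947492 r 0.061225215592782316 -0.05927840561405715 0.03952212054016625 0.1156990769181899 [3.1 0.1 2.1] 0.011636368920068394
```

arm_command --motion '[{"slide":[-0.017,0,0.008],"turn":[0,0,0]},{"slide":[-0.016,0,0.01],"turn":[0,0,0]},{"slide":[-0.015,0,0.012],"turn":[0,0,0]},{"slide":[-0.013,0,0.013],"turn":[0,0,0]},{"slide":[-0.011,0,0.015],"turn":[0,0,0]}]'

```text
t: 40.53
tool_pos: [0.4975, -0.0392, 0.2564]
orientation: [-3.139, -0.128, 0.0]
force: [3.3, 0.3, 2.4]
opening: 0.0117
```

```bash
python3 cl.py
```

```text
q0 0.5525172729912836 r 0.059777114348948474 -0.05915246900027787 0.009117357064863836 0.08937291901979635 [3.3 0.3 2.4] 0.011702434843960169
```

arm_command --motion '[{"slide":[-0.01,0,0.016],"turn":[0,0,0]},{"slide":[-0.007,0,0.017],"turn":[0,0,0]},{"slide":[-0.005,0,0.018],"turn":[0,0,0]},{"slide":[-0.002,0,0.018],"turn":[0,0,0]},{"slide":[0,0,0.01],"turn":[0,0,0]}]'

```text
t: 40.95
tool_pos: [0.4883, -0.0399, 0.2243]
orientation: [-3.139, -0.128, 0.001]
force: [0.3, 1.0, 13.4]
opening: 0.0115
```

```bash
python3 cl.py
```

```text
q0 -0.011457575168174328 r 0.06017666969497297 -0.059095702599844264 -0.00017271986107312166 0.0573105363688384 [ 0.3  1.  13.4] 0.011489206329589954
```

arm_command --motion '[{"slide":[0,0,0.003],"turn":[0,0,0]},{"slide":[0,0,0],"turn":[0,0,0]},{"slide":[0,0,0],"turn":[0,0,0]},{"slide":[0,0,0],"turn":[0,0,0]},{"slide":[0,0,0],"turn":[0,0,0]}]'

```text
t: 41.37
tool_pos: [0.4884, -0.0399, 0.224]
orientation: [-3.139, -0.128, 0.002]
force: [-0.7, 1.7, 3.4]
opening: 0.0115
```

arm_command --motion '[{"slide":[0,0,-0.005],"turn":[0,0,0]},{"slide":[0,0,0],"turn":[0,0,0]},{"slide":[0,0,0],"turn":[0,0,0]},{"slide":[0,0,0],"turn":[0,0,0]},{"slide":[0,0,0],"turn":[0,0,0]}]' --gripper 32

```text
t: 41.78
tool_pos: [0.4885, -0.04, 0.2261]
orientation: [-3.139, -0.128, 0.001]
force: [0.3, -0.4, -0.1]
opening: 0.0298
```

arm_command --motion '[{"slide":[0,0,-0.04],"turn":[0,0,0]},{"slide":[0,0,-0.09],"turn":[0,0,0]},{"slide":[0,0,-0.1],"turn":[0,0,0]},{"slide":[0,0.03,-0.09],"turn":[0,0,0]},{"slide":[0,0.1,0],"turn":[0,0,0]}]'

```text
t: 42.2
tool_pos: [0.495, -0.0897, 0.3631]
orientation: [3.137, 0.135, 0.019]
force: [2.1, -0.2, 0.9]
opening: 0.0297
```

arm_command --motion '[{"slide":[0,0.1,0],"turn":[0,0,0]},{"slide":[0,0.1,0],"turn":[0,0,0]},{"slide":[0,0.1,0],"turn":[0,0,0]},{"slide":[0,0,0],"turn":[0,0,0]},{"slide":[0,0,0],"turn":[0,0,0]}]'

```text
t: 42.62
tool_pos: [0.5022, -0.2134, 0.354]
orientation: [-3.139, -0.122, 0.001]
force: [0.5, 0.1, 0.7]
opening: 0.0298
```

```bash
python3 - <<'E'
from h import *
print(robot.read_state()["tool_pos"])
t=cam("top");cv2.imwrite("pics/t35f.png",t["pixels"]);crop(t["pixels"],160,165,160,110,5,"t35.png")
s=cam("scene");cv2.imwrite("pics/s35f.png",s["pixels"]);crop(s["pixels"],170,120,190,125,4,"s35.png")
E
```

```text
[ 0.50224412 -0.21342182  0.35398837]
```

View pics/t35.png

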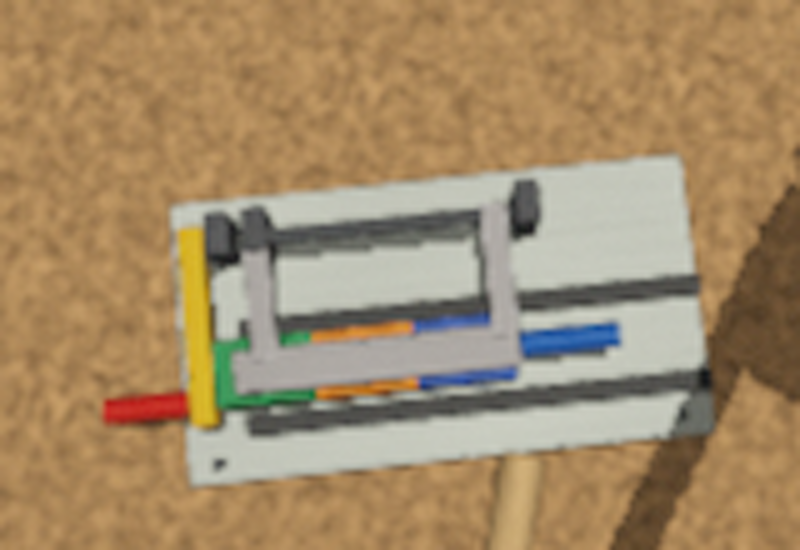

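View pics/s35.png

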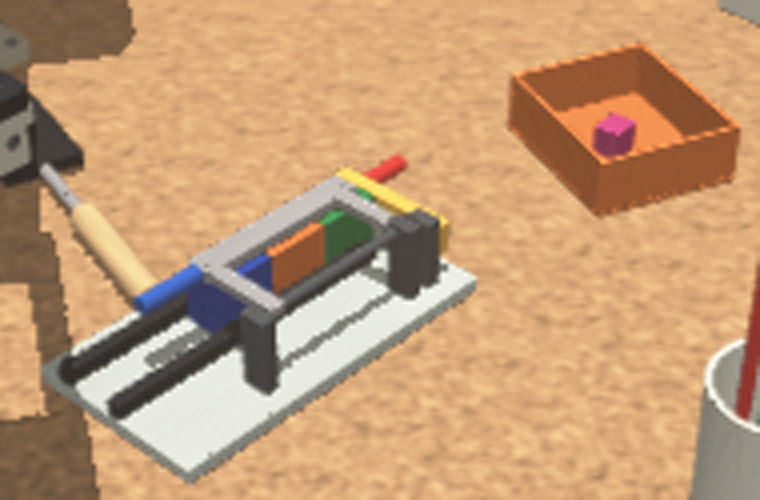

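View pics/s35f.png

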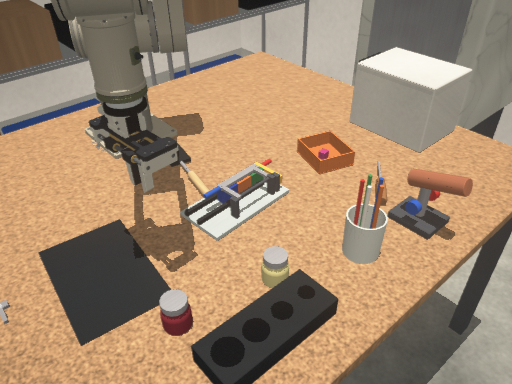

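```bash
python3 - <<'E'
from h import *
t=cam("top");s=cam("scene")
# handle far tip and near end (top crop (620,335),(521,344); scene crop (140,302),(198,270))
T=lambda x,y:(160+(x+.5)/5-.5,165+(y+.5)/5-.5)
S=lambda x,y:(170+(x+.5)/4-.5,120+(y+.5)/4-.5)
for a,b in(((570,339),(168,287)),((619,335),(140,302))):
    p,e=tri(t,T(*a),s,S(*b));jx,jy=w2j(p);print(p.round(4),e.round(4),"jig",jx,jy,"q",np.arctan2(p[2]-.058,.06-jx))
E
```

```text
[ 0.488  -0.039   0.0589] 0.0004 jig -0.00039221177143786146 -0.05812322196010765 q 0.015281627444617687
[ 0.4894 -0.0608  0.0598] 0.0003 jig -0.0007130153594383003 -0.08002618933155908 q 0.0294244746135107
```

The clamp reads about 0.015–0.03 rad from the images. I'll press its handle from above with closed fingers to be sure, then hand in.

```bash
python3 - <<'E'
from h import *
go([*j2w(0,-.060),.110],.08)
E
```

```text
turn shares [-0.001  0.     0.006] slide(now axes) [-2.000e-04 -4.250e-01  1.932e-01] slide(after turn) [-0.0014 -0.4251  0.193 ] tcp [ 0.5026 -0.2102  0.3542] yaw 0.0828 F [ 0.35 -0.47  0.75] open 0.0297 t 42.82
```

arm_command --motion '[{"slide":[0,-0.085,0.02],"turn":[0,0,0.006]},{"slide":[0,-0.085,0.03],"turn":[0,0,0]},{"slide":[0,-0.085,0.04],"turn":[0,0,0]},{"slide":[0,-0.085,0.05],"turn":[0,0,0]},{"slide":[0,-0.085,0.05],"turn":[0,0,0]}]' --gripper 0

```text
t: 43.23
tool_pos: [0.4887, -0.0392, 0.2783]
orientation: [3.139, 0.126, 0.003]
force: [1.1, -0.0, -0.7]
opening: 0.0024
```

arm_command --motion '[{"slide":[0,0,0],"turn":[0,0,0]},{"slide":[0,0,0],"turn":[0,0,0]},{"slide":[0,0,0.02],"turn":[0,0,0]},{"slide":[0,0,0.02],"turn":[0,0,0]},{"slide":[0,0,0],"turn":[0,0,0]}]'

```text
t: 43.65
tool_pos: [0.4888, -0.0426, 0.2611]
orientation: [-3.139, -0.122, 0.002]
force: [-0.4, -0.0, -1.1]
opening: 0.0004
```

arm_command --motion '[{"slide":[0,0,0.01],"turn":[0,0,0]},{"slide":[0,0,0.01],"turn":[0,0,0]},{"slide":[0,0,0],"turn":[0,0,0]},{"slide":[0,0,0],"turn":[0,0,0]},{"slide":[0,0,0],"turn":[0,0,0]}]'

```text
t: 44.07
tool_pos: [0.4892, -0.0422, 0.2545]
orientation: [3.139, 0.123, 0.0]
force: [0.2, -0.1, 1.0]
opening: 0.0003
```

```bash
python3 - <<'E'
from h import *
go([*j2w(0,-.060),.083],.08)
E
```

```text
turn shares [ 0.    -0.    -0.004] slide(now axes) [-0.0016 -0.0036  0.0112] slide(after turn) [-0.0016 -0.0036  0.0112] tcp [ 0.4892 -0.0422  0.2545] yaw 0.0781 F [ 0.25 -0.12  0.97] open 0.0003 t 44.07
```

arm_command --motion '[{"slide":[0,0,0.006],"turn":[0,0,0]},{"slide":[0,0,0.004],"turn":[0,0,0]},{"slide":[0,0,0.003],"turn":[0,0,0]},{"slide":[0,0,0],"turn":[0,0,0]},{"slide":[0,0,0],"turn":[0,0,0]}]'

```text
t: 44.48
tool_pos: [0.4892, -0.042, 0.2493]
orientation: [3.139, 0.123, 0.0]
force: [-1.0, 0.6, 2.5]
opening: 0.0001
```

arm_command --motion '[{"slide":[0,0,0.001],"turn":[0,0,0]},{"slide":[0,0,0],"turn":[0,0,0]},{"slide":[0,0,0],"turn":[0,0,0]},{"slide":[0,0,0],"turn":[0,0,0]},{"slide":[0,0,0],"turn":[0,0,0]}]'

```text
t: 44.9
tool_pos: [0.4892, -0.042, 0.2492]
orientation: [3.139, 0.123, 0.0]
force: [-2.3, 0.1, 7.0]
opening: 0.0005
```

The tip stops at 63.2 mm under 7 N (64 mm is the handle top at 0 rad), so the clamp is fully closed. I'll retreat.

arm_command --motion '[{"slide":[0,0,-0.03],"turn":[0,0,0]},{"slide":[0,0,-0.08],"turn":[0,0,0]},{"slide":[0,0,-0.1],"turn":[0,0,0]},{"slide":[0,0.08,-0.05],"turn":[0,0,0]},{"slide":[0,0.1,0],"turn":[0,0,0]}]'

```text
t: 45.32
tool_pos: [0.4966, -0.113, 0.36]
orientation: [3.136, 0.13, 0.015]
force: [1.5, -0.5, 0.9]
opening: 0.0002
```

arm_command --motion '[{"slide":[0,0.1,0],"turn":[0,0,0]},{"slide":[0,0.1,0],"turn":[0,0,0]},{"slide":[0,0,0],"turn":[0,0,0]},{"slide":[0,0,0],"turn":[0,0,0]},{"slide":[0,0,0],"turn":[0,0,0]}]'

```text
t: 45.73
tool_pos: [0.5009, -0.1934, 0.3529]
orientation: [-3.139, -0.122, 0.0]
force: [0.7, -0.5, 0.4]
opening: 0.0008
```

```bash
python3 - <<'E'
from h import *
t=cam("top");crop(t["pixels"],60,110,390,270,2,"t36.png")
s=cam("scene");crop(s["pixels"],170,120,190,125,4,"s36.png")
E
```

```text
(no output)
```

View pics/t36.png

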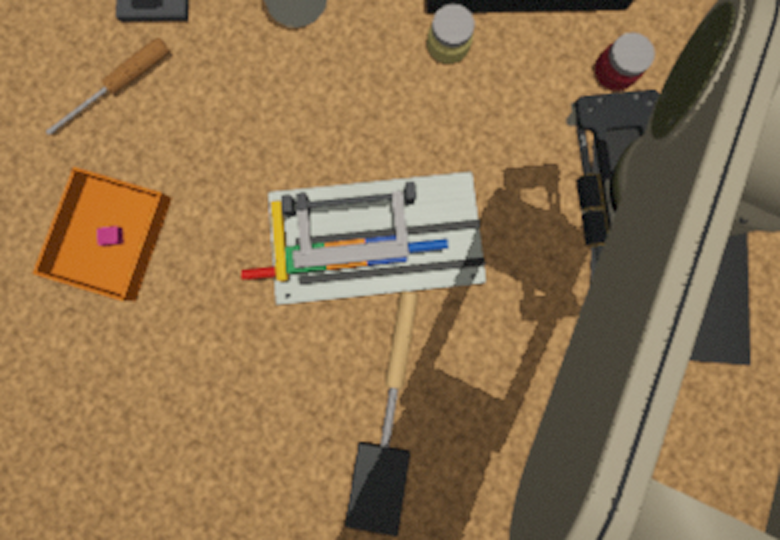

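View pics/s36.png

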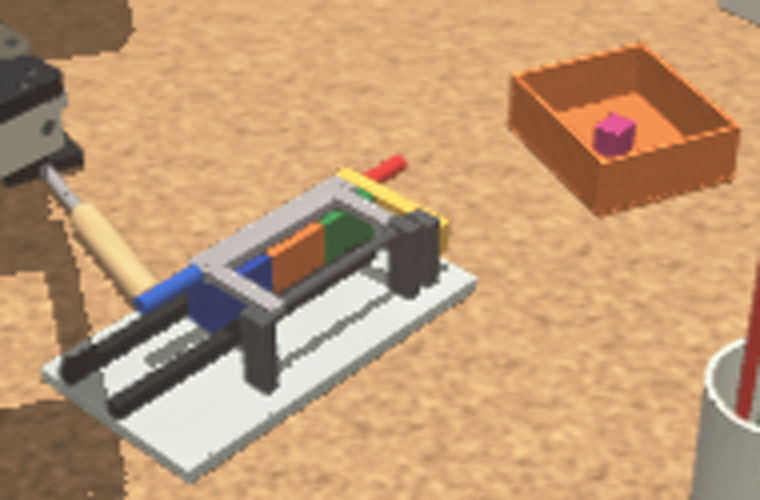

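The stop is down, the clamp closed, the bars in a closed line and the offcut in the tin. The jars and the pick are where they started.

```bash
python3 -c "
from plant import robot
print(robot.close_job())"
```

```text
the job is handed in; nothing more can be done
None
```

The job is done and handed in at about 46 s of the 210 s allowed; the hand-in reports no verdict.

**What I did**
- There was one pink offcut in the channel. I moved it to the scrap tin, then swung the yellow stop down.
- I loaded green, amber and blue in that order and pushed the line onto the stop with up to about 13.6 N.
- I pressed each bar from above with 17–22 N, then closed the clamp and let go.

**Last checks**
- **Bars:** fingertip height on blue, amber and green was 52.4–52.5 mm, against 52 mm for fully seated. The pictures showed no gaps.
- **Stop and clamp:** the stop was level, reading about -0.03 rad while I still held the handle. The clamp handle stopped at 63.2 mm under 7 N, against 64 mm when closed.
- **Everything else:** the offcut was still in the tin, and the jars and pick looked unmoved by eye.

**What disagreed**
- The cameras differed by 2–4 mm on where the jig stands, so I corrected each bar's placing with the wrist view.
- The first image check of the released clamp read about 0.015–0.03 rad open. That is within tolerance, but I pressed it down once more to be sure.

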